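# Free a stuck rock mount from its mould and put it under the microscope

## Robot

A 7-joint arm with a two-finger parallel gripper is mounted at the origin on the work surface. World frame = base frame: x ahead of the robot, y to its left, z up, the work surface at z = 0. Lengths are in m, angles in rad, forces in N, time in s.
With the tool pointing down it reaches from about 0.4 to 0.875 m from the base axis. Payload 6.5 kg.
Tool frame: the origin (TCP) lies midway between the tips of the shut fingers; the grasp point (between the pads) lies 19 mm behind it; y points along the fingers, x is the direction in which the jaws open and shut, and the axes are right-handed (so a half turn about y gives the same grasp; the last joint's range is limited). The gripper opens to 85 mm and grips with 20 to 120 N. Pads are 22 mm wide; open, the fingers measure 114 mm over their backs; the gripper's body (76 mm by 85 mm) begins 54 mm behind the grasp point. The pads swing forward as they close: fully open they stand 13 mm farther back than shut.
Start: joints at [-1.262, 0.536, -0.004, 1.538, 0.003, 1.067, -0.071], TCP at [0.238, 0.605, 0.231] pointing down, gripper open.
Joint ranges: [-2.7, 2.7], [-0.37, 2.16], [-1.27, 1.26], [0.24, 2.4], [-1.31, 4.45], [0.19, 1.91], [-2.76, 2.76]. Speed limits (rad/s): [2.39, 2.39, 3.14, 3.14, 3.14, 3.14, 3.14].

## Interface

Orientations are given as a rotation vector (axis times angle).
In Python, from workcell import get_obs, grab_frame, sign_off gives the robot as it stands. The module is installed in compiled form; this text tells all that it offers.
- The arm moves only by the shell command python3 -m inch 'ROWS' [FORCE]. ROWS is text: rows parted by semicolons, each of 7 numbers parted by spaces: the shift along the world's x, y, z as a fraction of full scale, then the turn, a rotation vector about the world's x, y, z as a fraction of full scale, then the opening, from 0 (shut) to 1 (fully open). A call has 1 to 20 rows; each row shifts and turns the pose as measured when the row begins; what a row does not reach is not made up. Full scale, the value 1, is 0.025 m for a shift and 5 degrees for a turn. A row lasts 1/12 s, in which the tool goes at most 41.7 mm and 7.16 degrees, less where a joint would pass 70% of its speed; a pose out of reach is approached as far as the arm can. A call with a number of a shift or a turn outside -1 to 1 is refused whole. A call with a gripper value outside its range is refused whole. The fingers move at their own pace and stop on an object; FORCE is the grip in N (left out, the last holds). Time passes only in rows, so rows that do not move let the fingers close. It gives the time, the measured TCP pose, the force and the opening at its end, in the units of the state.
- get_obs(): the state, without advancing time (a new reading comes with each control period).
- grab_frame(name): name is "scene" or "top" or "wrist"; returns a dict with "frame" (384x512x3 uint8, red, green, blue), "fx", "fy", "cx", "cy" (pixels), "rvec" (rotation vector, rad) and "tvec" (3), from world to camera coordinates, as OpenCV has them; the wrist camera has in their place "hand_eye" (4x4, takes a point from camera to tool coordinates, whose origin is the TCP and whose axes are the tool frame's). Camera axes: x right, y down, z forward; pixel columns grow to the right and rows downward; lengths in m; the calibration is good to about 2 mm. A picture is of the moment at which its call begins: read the wrist's pose just before it. There is no depth.
- sign_off(): hands the job in, once; it reports no verdict.
The state is a dict: "time": time; "joints": joint angles; "joint_velocities": joint speeds; "effort": joint torques, N m; "ee_pos": TCP position; "tool_rot": TCP orientation; "contact_force": force on the tool from outside, world axes, zero at the start; "wrist_torque": the same for the moment, N m; "width": finger opening in m.
Only numpy, scipy, OpenCV 4.12 (cv2) and the standard library are available. Lean on these libraries where they do the work, as an engineer would, in place of code of your own. Each camera call takes 0.05 s, during which the arm holds its last target.

## Task

The resin foot of the rock mount is stuck in the aluminium mould: work it free by twisting it to and fro in clear turns while pulling up, keeping the mould down in its cradle. Stand the mount gently, upright and centred, on the round plate of the microscope's sliding stage and have the stage pushed all the way in under the lens; put the empty mould the right way up in the white wash tray. Leave the bottle, the jar and the rough stone alone.

Things in the scene. Friction and masses are not known exactly. Their poses are not given: they have to be found in the camera images.
- mount_center (a point): The rock mount, 82 mm tall, 0.28 kg: a round amber resin foot (48 mm diameter, 32 mm tall) under a flat-sided tan rock block (56 mm along x, 34 mm along y, 50 mm tall) to grip firmly (about 45 N). Point on its upright z axis, half-way up: the underside is 41 mm below, the block spans from 9 mm below to 41 mm above. At the start the foot is sunk in the mould, axes parallel to the mould's.
- mount_foot (a point): Underside centre of the mount's foot, stuck by dry friction: about 15 N against a straight pull, which just lifts the mould too. While it turns (0.3 N m) the friction opposes the turning and a light pull draws it out: rise 2 to 3 mm, turning together, in each swing between 0.25 rad left and right of the start. Freed after 14 mm of rise; clear of the mould after 32 mm.
- mould_center (a point): The mould: loose aluminium block, 92 mm along x, 62 mm along y, 46 mm tall, 0.57 kg, with a round blind bore 32 mm deep in its top. Point at its centre, 23 mm above the underside; z up. It starts in the cradle with 1.5 mm of play, kept from turning but not from lifting; grip it across its 62 mm sides, whose upper 30 mm stand above the cradle.
- cradle: Fixed dark steel cradle on the table, 117 mm (x) by 87 mm (y), 24 mm high, with a rectangular pocket 16 mm deep holding the mould; origin at the centre of its underside, on the table.
- stage_plate (a point): Centre of the top of the round black stage plate (90 mm diameter, 38 mm above the table) on the microscope's sliding stage. The stage slides along the world -y direction, under the lens.
- stage_knob (a point): Black upright push knob of the sliding stage, 24 mm diameter; point on its axis, 57 mm above the table: the top is 15 mm above it, the foot 23 mm below. It stands 135 mm from the plate's centre towards +y, on the end of a flat bar, and moves with the stage.
- carriage (a joint): Travel of the sliding stage in m: near 0 drawn out, 0.18 pushed all the way in against its stop with the plate's centre under the lens; it slides with about 2.5 N of friction and stays where it is left.
- lens_axis (a point): Point on the vertical axis of the fixed microscope's lens, 40 mm above the table. The black lens (56 mm diameter) ends 190 mm above the table, the head (90 mm wide) begins at 250 mm, the column stands 145 mm further in -y.
- tray: Fixed open white plastic wash tray, 220 mm (x) by 170 mm (y), 35 mm high, walls and floor about 4 to 5 mm thick, empty; origin at the centre of its underside, on the table.
- bottle_mid (a point): Amber bottle with black cap, 48 mm diameter, 100 mm tall, point half-way up; to be left alone.
- rock_mid (a point): Rough grey stone, about 85 by 55 by 55 mm, point at its middle; to be left alone.
- jar_mid (a point): White plastic jar, 60 mm diameter, 75 mm tall, point half-way up; to be left alone.

How it is judged:
By the outcome, as a careful person would: the job done as asked, in the order asked, and still so for the second after the job is handed in, with the robot touching nothing.
It also fails if it takes over 72 s, if anything falls off the work surface, if the arm or the gripper's body presses on something with over 40 N, if the wrist force passes 120 N, or if a joint passes its speed limit or range.

## Working session

There is one attempt and no reset: what is moved stays moved. The work goes in short steps, Python scripts to look and compute and a shell command to move; the robot and the scene stay as the last step left them, time stands still between calls to the robot, and variables do not carry over. Pictures are saved under pics/ and viewed, and the job is handed in when it is done.

```bash
ls; mkdir -p pics
cat > h.py <<'E'
import numpy as np, cv2
from scipy.spatial.transform import Rotation as R
from workcell import get_obs, grab_frame
def snap(name,fn):
    o=get_obs(); f=grab_frame(name); cv2.imwrite('pics/'+fn+'.png',f['frame'][:,:,::-1])
    import pickle
    pickle.dump((o,f),open('pics/'+fn+'.pkl','wb')); return o,f
def load(fn):
    import pickle; return pickle.load(open('pics/'+fn+'.pkl','rb'))
def cam(o,f):
    K=np.array([[f['fx'],0,f['cx']],[0,f['fy'],f['cy']],[0,0,1]])
    if 'hand_eye' in f:
        T=np.eye(4);T[:3,:3]=R.from_rotvec(o['tool_rot']).as_matrix();T[:3,3]=o['ee_pos']
        W=np.linalg.inv(T@np.array(f['hand_eye'])); return K,W[:3,:3],W[:3,3]
    return K,R.from_rotvec(np.ravel(f['rvec'])).as_matrix(),np.ravel(f['tvec'])
def back(fn,u,v,z):
    K,Rm,t=cam(*load(fn)); d=Rm.T@np.linalg.solve(K,[u,v,1.]); c=-Rm.T@t
    return c+d*(z-c[2])/d[2]
def proj(fn,p):
    K,Rm,t=cam(*load(fn)); q=K@(Rm@np.array(p)+t); return q[:2]/q[2]
def crop(fn,x0,y0,x1,y1,s,out):
    im=cv2.imread('pics/'+fn+'.png')[y0:y1,x0:x1]; cv2.imwrite('pics/'+out+'.png',cv2.resize(im,None,fx=s,fy=s,interpolation=cv2.INTER_CUBIC))
def st():
    o=get_obs(); print({k:np.round(np.array(v),4).tolist() for k,v in o.items() if k not in('joint_velocities','effort')})
E
python3 - <<'E'
from h import *
st()
for n in('scene','top','wrist'): snap(n,n+'0')
E
```

```text
pics
{'time': 0.0, 'joints': [-1.2622, 0.5372, -0.0045, 1.5389, 0.0026, 1.0673, -0.0712], 'ee_pos': [0.2377, 0.6043, 0.2304], 'tool_rot': [-1.3646, -0.9279, 0.9302], 'contact_force': [-0.5894, 0.6487, 0.2628], 'wrist_torque': [-0.0035, -0.035, 0.0013], 'width': 0.0853}
```

View pics/scene0.png

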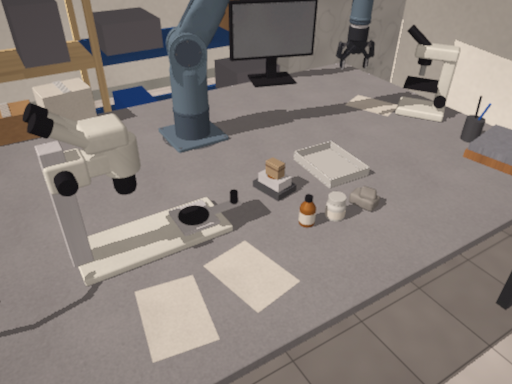

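View pics/top0.png

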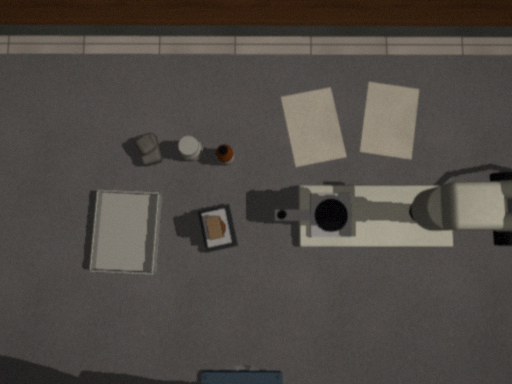

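View pics/wrist0.png

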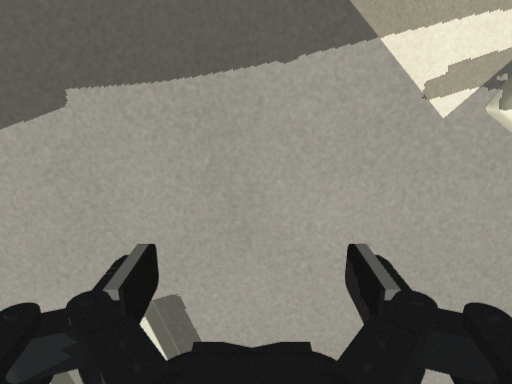

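The scene view shows the mould with the mount at about (275,178), the tray at (330,163) and the stage plate at (193,215). The top view has the mount at (216,227), the plate at (331,215), the knob at (282,215) and the tray at (125,232). I'll enlarge these.

Run:
```python
from h import *
crop('top0',180,185,260,265,8,'c1'); crop('top0',260,170,380,260,6,'c2'); crop('top0',80,120,250,285,4,'c3'); crop('scene0',240,145,310,205,10,'c4')
f=load('top0')[1]; print({k:f[k] for k in f if k!='frame'})
o=load('top0')[0]; print(R.from_rotvec(o['tool_rot']).as_matrix().round(3)); print(load('wrist0')[1]['hand_eye'])
for n in('top0','scene0'):
  K,Rm,t=cam(*load(n)); print(n,(-Rm.T@t).round(3))
```

```text
{'fx': 386.2772036340673, 'fy': 386.2772036340673, 'cx': 257.3800066246112, 'cy': 193.06019964613878, 'rvec': array([ 2.16748836, -2.16105089,  0.11898677]), 'tvec': array([-0.04421688,  0.58161443,  1.02433021])}
[[ 0.366 -0.001 -0.931]
 [ 0.931 -0.002  0.366]
 [-0.002 -1.    -0.   ]]
[[ 9.99998348e-01 -1.34151825e-04  1.81254488e-03 -1.12789880e-03]
 [-1.77388245e-03 -2.89216169e-01  9.57262170e-01 -1.43380198e-01]
 [ 3.95798819e-04 -9.57263804e-01 -2.89215929e-01  7.49184690e-02]
 [ 0.00000000e+00  0.00000000e+00  0.00000000e+00  1.00000000e+00]]
top0 [ 0.465 -0.043  1.082]
scene0 [ 1.448 -0.613  0.809]
```

View pics/c1.png

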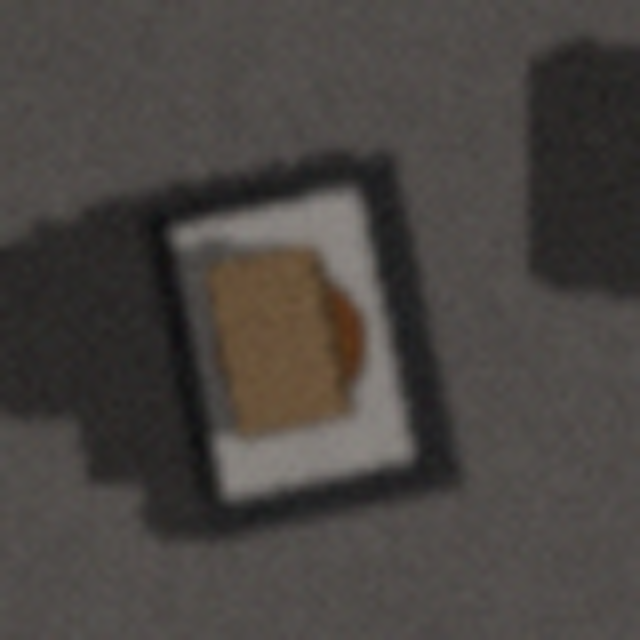

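View pics/c2.png

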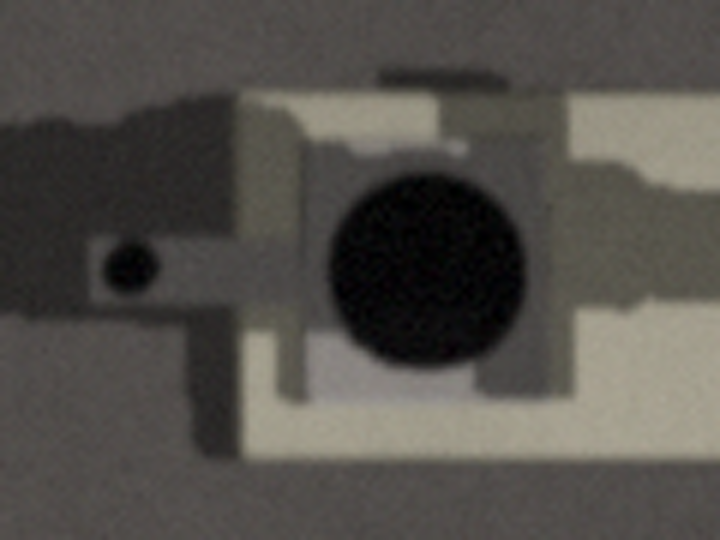

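View pics/c3.png

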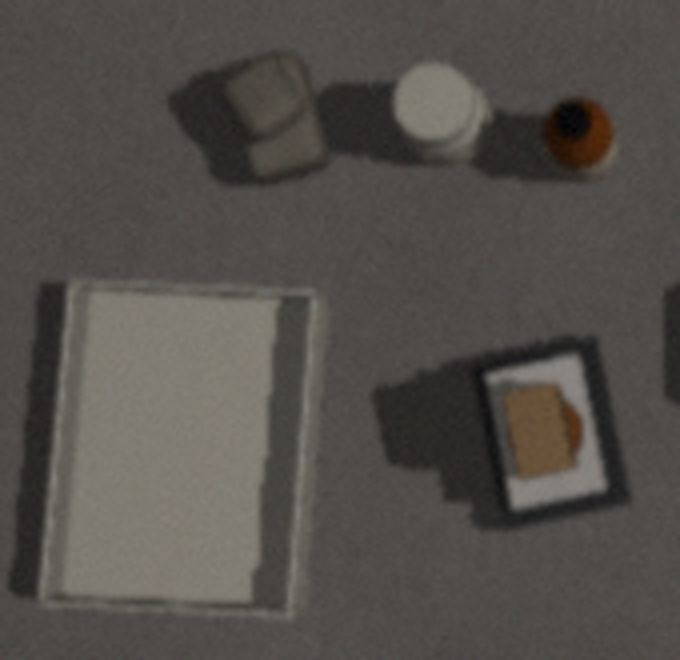

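View pics/c4.png

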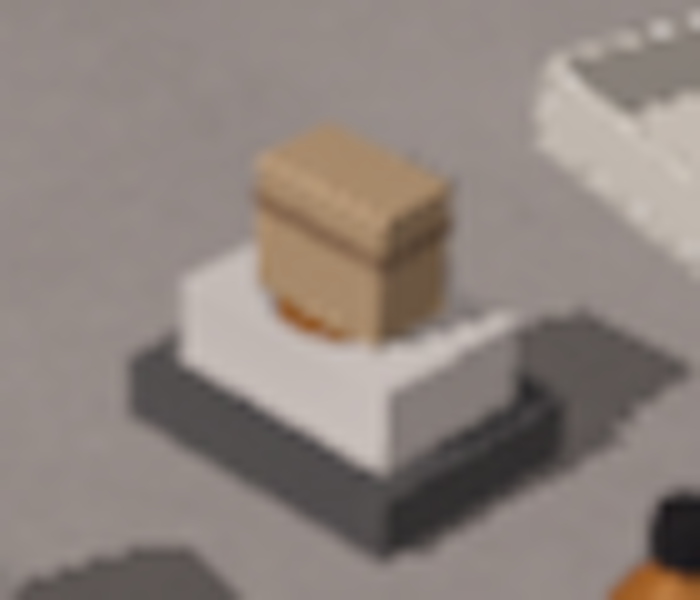

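Run:
```python
from h import *
def q(pts,s,x0,y0,z,fn='top0'):
    return np.array([back(fn,(a+.5)/s-.5+x0,(b+.5)/s-.5+y0,z) for a,b in pts])
def rep(n,P):
    print(n,'c',P.mean(0).round(4)); 
    for i in range(len(P)):
        d=P[(i+1)%len(P)]-P[i]; print('   ',P[i].round(4),'len',np.linalg.norm(d).round(4),'ang',np.degrees(np.arctan2(d[1],d[0])).round(1))
rep('mould',q([(168,225),(357,188),(415,460),(222,500)],8,180,185,.054))
rep('block',q([(207,262),(318,245),(354,412),(238,436)],8,180,185,.104))
rep('cradle',q([(150,192),(392,155),(462,480),(205,535)],8,180,185,.024))
rep('blk scene',q([(328,122),(255,170),(388,232),(455,180)],10,240,145,.104,'scene0'))
rep('mould scene',q([(388,395),(180,280)],10,240,145,.054,'scene0'))
rep('plate',q([(429,172),(429,368),(330,270),(526,270)],6,260,170,.038))
rep('knob',q([(132,240),(132,297),(104,268),(160,268)],6,260,170,.072))
rep('tray',q([(70,282),(318,290),(292,614),(42,606)],4,80,120,.035))
rep('trayin',q([(90,295),(310,296),(290,605),(62,600)],4,80,120,.035))
rep('jar top',q([(435,64),(435,142),(394,103),(477,103)],4,80,120,.075))
rep('bottle top',q([(573,117)],4,80,120,.1))
rep('microscope base',q([(243,92),(570,92),(240,460)],6,260,170,.02))
```

```text
mould c [0.4874 0.0673 0.054 ]
    [0.5263 0.1087 0.054 ] len 0.064 ang -78.7
    [0.5388 0.0459 0.054 ] len 0.0922 ang -167.3
    [0.4489 0.0256 0.054 ] len 0.0649 ang 101.8
    [0.4356 0.0891 0.054 ] len 0.0927 ang 12.2
block c [0.4876 0.0655 0.104 ]
    [0.5116 0.0887 0.104 ] len 0.0355 ang -81.1
    [0.5171 0.0537 0.104 ] len 0.0539 ang -167.1
    [0.4646 0.0416 0.104 ] len 0.0372 ang 101.8
    [0.457 0.078 0.104] len 0.0557 ang 11.1
cradle c [0.4891 0.0666 0.024 ]
    [0.5394 0.1195 0.024 ] len 0.0839 ang -81.1
    [0.5523 0.0366 0.024 ] len 0.1134 ang -167.3
    [0.4417 0.0116 0.024 ] len 0.0889 ang 102.2
    [0.423  0.0985 0.024 ] len 0.1182 ang 10.2
blk scene c [0.4909 0.066  0.104 ]
    [0.4582 0.077  0.104 ] len 0.0393 ang -70.2
    [0.4715 0.04   0.104 ] len 0.0551 ang 16.2
    [0.5244 0.0553 0.104 ] len 0.0392 ang 112.6
    [0.5094 0.0916 0.104 ] len 0.0532 ang -164.1
mould scene c [0.4941 0.0372 0.054 ]
    [0.5397 0.0475 0.054 ] len 0.0934 ang -167.3
    [0.4486 0.0269 0.054 ] len 0.0934 ang 12.7
plate c [ 0.5233 -0.2417  0.038 ]
    [ 0.5675 -0.2427  0.038 ] len 0.0883
[... 631 characters left out ...]
3099 0.035 ]
    [0.5793 0.381  0.035 ] len 0.1501 ang -90.1
    [0.5791 0.2309 0.035 ] len 0.2075 ang 178.1
    [0.3717 0.2377 0.035 ] len 0.1523 ang 88.9
    [0.3745 0.39   0.035 ] len 0.205 ang -2.5
jar top c [0.7041 0.1413 0.075 ]
    [0.7306 0.142  0.075 ] len 0.0529 ang -178.7
    [0.6777 0.1408 0.075 ] len 0.0383 ang 46.7
    [0.704  0.1687 0.075 ] len 0.0552 ang -89.8
    [0.7042 0.1135 0.075 ] len 0.0389 ang 47.2
bottle top c [0.6892 0.0472 0.1   ]
    [0.6892 0.0472 0.1   ] len 0.0 ang 0.0
microscope base c [ 0.5501 -0.2102  0.02  ]
    [ 0.6062 -0.1608  0.02  ] len 0.1511 ang -89.8
    [ 0.6066 -0.3119  0.02  ] len 0.2287 ang 137.7
    [ 0.4376 -0.1579  0.02  ] len 0.1686 ang -1.0
```

The mount axis is at about (0.488, 0.066) with a yaw of 12.2°. The plate is at (0.523, -0.242), the knob at (0.522, -0.106) and the tray at (0.477, 0.315). I'll start towards the mount.

```bash
python3 -m inch '.45 -.98 0 0 0 .3 1;.45 -.98 0 0 0 .3 1;.45 -.98 0 0 0 .3 1;.45 -.98 0 0 0 .3 1;.45 -.98 0 0 0 .3 1;.45 -.98 0 0 0 .3 1;.45 -.98 0 0 0 .3 1;.45 -.98 0 0 0 .3 1;.45 -.98 0 0 0 .3 1;.45 -.98 0 0 0 .3 1' 45; python3 -c "
from h import *
st(); print(R.from_rotvec(get_obs()['tool_rot']).as_matrix().round(3))"
```

```text
time: 0.98
ee_pos: [0.3464, 0.3526, 0.2272]
tool_rot: [-1.249, -1.138, 1.148]
contact_force: [0.2, -0.2, 0.0]
width: 0.0856
{'time': 0.9833, 'joints': [-0.8779, 0.2805, -0.007, 1.9417, -0.0002, 0.9252, 0.5974], 'ee_pos': [0.3464, 0.3526, 0.2272], 'tool_rot': [-1.2486, -1.1381, 1.1483], 'contact_force': [0.1983, -0.229, 0.0014], 'wrist_torque': [-0.0114, -0.0997, -0.0186], 'width': 0.0856}
[[ 0.089 -0.005 -0.996]
 [ 0.996 -0.003  0.089]
 [-0.004 -1.     0.005]]
```

```bash
python3 -m inch '.47 -.95 -.2 0 0 .29 1;.47 -.95 -.2 0 0 .29 1;.47 -.95 -.2 0 0 .29 1;.47 -.95 -.2 0 0 .29 1;.47 -.95 -.2 0 0 .29 1;.47 -.95 -.2 0 0 .29 1;.47 -.95 -.2 0 0 .29 1;.47 -.95 -.2 0 0 .29 1;.47 -.95 -.2 0 0 .29 1;.47 -.95 -.2 0 0 .29 1;.47 -.95 -.2 0 0 .29 1;.47 -.95 -.2 0 0 .29 1;0 0 0 0 0 0 1'
python3 - <<'E'
from h import *
st(); o,f=snap('wrist','w1')
M=R.from_rotvec(o['tool_rot']).as_matrix(); print(M.round(3), 'jaw',np.degrees(np.arctan2(M[1,0],M[0,0])))
E
```

```text
time: 2.07
ee_pos: [0.4928, 0.046, 0.1645]
tool_rot: [-1.095, -1.368, 1.38]
contact_force: [-0.6, -0.1, -0.2]
width: 0.0854
{'time': 2.0667, 'joints': [-0.2691, 0.3698, 0.0993, 2.0021, -0.0433, 0.7766, 1.6513], 'ee_pos': [0.4928, 0.046, 0.1645], 'tool_rot': [-1.0948, -1.3676, 1.3801], 'contact_force': [-0.5905, -0.0706, -0.1778], 'wrist_torque': [0.0178, 0.0202, -0.0353], 'width': 0.0854}
[[-0.224 -0.004 -0.975]
 [ 0.975 -0.006 -0.224]
 [-0.005 -1.     0.005]] jaw 102.94467616488082
```

View pics/w1.png

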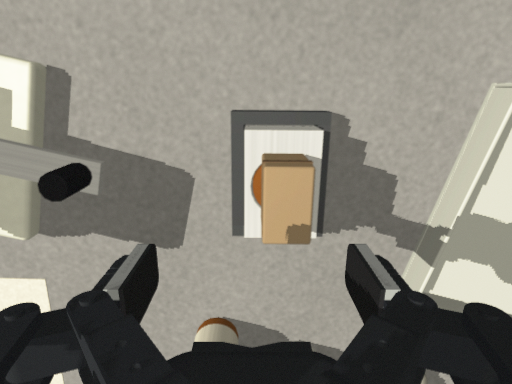

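The wrist view shows the mould at (285,180) and the block top at about (262–313, 163–243). It is nearly aligned with the jaws. I'll enlarge it to refine.

Run:
```python
from h import *
crop('w1',220,95,350,255,5,'w1c')
```

```text
(no output)
```

View pics/w1c.png

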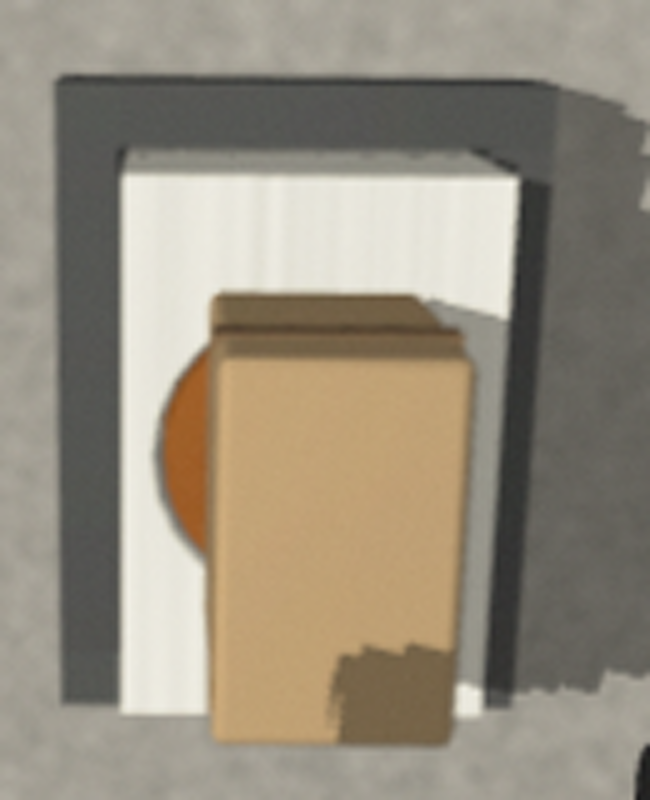

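```bash
cat >> h.py <<'E'
def q(pts,s,x0,y0,z,fn='top0'):
    return np.array([back(fn,(a+.5)/s-.5+x0,(b+.5)/s-.5+y0,z) for a,b in pts])
def rep(n,P):
    print(n,'c',P.mean(0).round(4)); 
    for i in range(len(P)):
        d=P[(i+1)%len(P)]-P[i]; print('   ',P[i].round(4),'len',np.linalg.norm(d).round(4),'ang',np.degrees(np.arctan2(d[1],d[0])).round(1))
def jaw(o):
    M=R.from_rotvec(o['tool_rot']).as_matrix(); print('jaw',np.degrees(np.arctan2(M[1,0],M[0,0])).round(2),'down axis',M[:,1].round(4))
E
python3 - <<'E'
from h import *
rep('block',q([(213,357),(472,360),(450,745),(211,743)],5,220,95,.104,'w1'))
rep('mould',q([(122,174),(520,174),(485,716),(121,716)],5,220,95,.054,'w1'))
rep('knob',q([(48,182),(74,178)],1,0,0,.072,'w1'))
E
```

```text
block c [0.4864 0.0688 0.104 ]
    [0.4631 0.0461 0.104 ] len 0.0337 ang 102.3
    [0.4559 0.079  0.104 ] len 0.0551 ang 13.0
    [0.5096 0.0914 0.104 ] len 0.0335 ang -77.5
    [0.5169 0.0587 0.104 ] len 0.0553 ang -166.8
mould c [0.4867 0.07   0.054 ]
    [0.4483 0.0294 0.054 ] len 0.0624 ang 103.0
    [0.4343 0.0901 0.054 ] len 0.0929 ang 12.9
    [0.5249 0.1109 0.054 ] len 0.0631 ang -76.9
    [0.5391 0.0495 0.054 ] len 0.093 ang -167.5
knob c [ 0.5151 -0.0986  0.072 ]
    [ 0.519  -0.1082  0.072 ] len 0.0207 ang 111.8
    [ 0.5113 -0.089   0.072 ] len 0.0207 ang -68.2
```

```bash
python3 -m inch '-.12 .44 0 .07 -.045 0 1;-.12 .44 0 0 0 0 1;0 0 -.5 0 0 0 1;0 0 -.5 0 0 0 1;0 0 -.3 0 0 0 1;0 0 0 0 0 0 1;0 0 0 0 0 0 1'
python3 - <<'E'
from h import *
st(); jaw(get_obs())
E
```

```text
time: 2.7
ee_pos: [0.482, 0.0827, 0.1319]
tool_rot: [-1.084, -1.384, 1.373]
contact_force: [0.2, 0.4, 0.6]
width: 0.0854
{'time': 2.7, 'joints': [-0.3159, 0.4119, 0.0726, 2.0408, -0.058, 0.689, 1.6002], 'ee_pos': [0.482, 0.0827, 0.1319], 'tool_rot': [-1.0838, -1.3836, 1.373], 'contact_force': [0.2327, 0.3772, 0.6102], 'wrist_torque': [0.0061, -0.0388, 0.0494], 'width': 0.0854}
jaw 103.41 down axis [-4.e-04  8.e-03 -1.e+00]
```

```bash
python3 -m inch '.08 -.25 0 .09 0 -.05 1;.06 -.15 0 0 0 0 1;0 0 0 0 0 0 1;0 0 0 0 0 0 1'
python3 - <<'E'
from h import *
st(); jaw(get_obs())
E
```

```text
time: 3.03
ee_pos: [0.4864, 0.0728, 0.1335]
tool_rot: [-1.081, -1.388, 1.362]
contact_force: [0.5, -1.5, 0.1]
width: 0.0854
{'time': 3.0333, 'joints': [-0.2858, 0.4116, 0.0699, 2.0358, -0.0702, 0.6908, 1.6332], 'ee_pos': [0.4864, 0.0728, 0.1335], 'tool_rot': [-1.0812, -1.3876, 1.3616], 'contact_force': [0.4584, -1.544, 0.0989], 'wrist_torque': [0.0199, 0.0739, 0.0209], 'width': 0.0854}
jaw 103.2 down axis [ 0.0017  0.0176 -0.9998]
```

```bash
python3 -m inch '0 -.1 -.3 -.12 .02 0 1;0 -.05 -.5 -.05 0 0 1;0 0 -.5 0 0 0 1;0 0 -.3 0 0 0 1;0 0 -.1 0 0 0 1;0 0 0 0 0 0 1'
python3 - <<'E'
from h import *
st(); jaw(get_obs())
E
```

```text
time: 3.53
ee_pos: [0.4878, 0.0676, 0.0891]
tool_rot: [-1.095, -1.377, 1.374]
contact_force: [1.4, -0.5, -0.1]
width: 0.0854
{'time': 3.5333, 'joints': [-0.2885, 0.4923, 0.0734, 2.055, -0.0619, 0.5933, 1.6261], 'ee_pos': [0.4878, 0.0676, 0.0891], 'tool_rot': [-1.0947, -1.3774, 1.3735], 'contact_force': [1.3821, -0.4688, -0.0935], 'wrist_torque': [-0.0169, -0.009, -0.055], 'width': 0.0854}
jaw 103.05 down axis [ 2.9e-03  5.0e-04 -1.0e+00]
```

```bash
python3 -m inch '0 0 -.4 0 .02 0 1;0 0 -.4 0 0 0 1;0 0 -.25 0 0 0 1;0 0 -.08 0 0 0 1;0 0 0 0 0 0 1'
python3 - <<'E'
from h import *
st(); jaw(get_obs()); snap('wrist','w2')
E
```

```text
time: 3.95
ee_pos: [0.4883, 0.0678, 0.0584]
tool_rot: [-1.094, -1.377, 1.374]
contact_force: [-0.4, 0.1, 0.4]
width: 0.0856
{'time': 3.95, 'joints': [-0.2815, 0.5516, 0.0654, 2.0619, -0.0684, 0.5281, 1.6319], 'ee_pos': [0.4883, 0.0678, 0.0584], 'tool_rot': [-1.0938, -1.3768, 1.3738], 'contact_force': [-0.3926, 0.1199, 0.3752], 'wrist_torque': [-0.0327, 0.0059, -0.0418], 'width': 0.0856}
jaw 103.06 down axis [ 1.9e-03  6.0e-04 -1.0e+00]
```

View pics/w2.png

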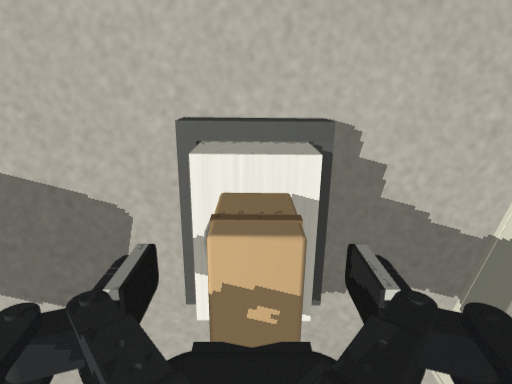

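The block (208–305 px) sits centred between the pads (156–346 px), so I'll close the gripper.

```bash
python3 -m inch '0 0 .1 0 0 0 .8;0 0 0 0 0 0 .6;0 0 0 0 0 0 .3;0 0 0 0 0 0 0;0 0 0 0 0 0 0;0 0 0 0 0 0 0;0 0 0 0 0 0 0;0 0 0 0 0 0 0' 50
python3 - <<'E'
from h import *
st(); jaw(get_obs())
E
```

```text
time: 4.67
ee_pos: [0.4892, 0.0683, 0.0625]
tool_rot: [-1.095, -1.379, 1.372]
contact_force: [0.2, -0.4, -0.4]
width: 0.0335
{'time': 4.6667, 'joints': [-0.2825, 0.5437, 0.0659, 2.0607, -0.0682, 0.5346, 1.6314], 'ee_pos': [0.4892, 0.0683, 0.0625], 'tool_rot': [-1.095, -1.3792, 1.3723], 'contact_force': [0.153, -0.4101, -0.4456], 'wrist_torque': [0.106, 0.0195, 0.0333], 'width': 0.0335}
jaw 103.07 down axis [ 0.0043  0.0016 -1.    ]
```

```bash
python3 -m inch '0 0 0 0 0 .4 0;0 0 .015 0 0 .6 0;0 0 .015 0 0 .6 0;0 0 .015 0 0 .5 0;0 0 .01 0 0 .3 0;0 0 0 0 0 .1 0;0 0 0 0 0 0 0'
python3 - <<'E'
from h import *
st(); jaw(get_obs())
E
```

```text
time: 5.25
ee_pos: [0.4885, 0.0686, 0.063]
tool_rot: [-0.96, -1.538, 1.531]
contact_force: [0.5, 1.1, -2.0]
width: 0.0339
{'time': 5.25, 'joints': [-0.2335, 0.5419, 0.0053, 2.0579, -0.0099, 0.5386, 1.8032], 'ee_pos': [0.4885, 0.0686, 0.063], 'tool_rot': [-0.9605, -1.5381, 1.531], 'contact_force': [0.4687, 1.0967, -1.9583], 'wrist_torque': [0.1952, -0.0073, -0.0357], 'width': 0.0339}
jaw 115.94 down axis [ 0.0026  0.003  -1.    ]
```

```bash
python3 -m inch '0 0 0 0 0 -.4 0;0 0 .02 0 0 -.7 0;0 0 .02 0 0 -.7 0;0 0 .02 0 0 -.7 0;0 0 .02 0 0 -.7 0;0 0 .02 0 0 -.7 0;0 0 .02 0 0 -.7 0;0 0 .01 0 0 -.5 0;0 0 0 0 0 -.25 0;0 0 0 0 0 0 0'
python3 - <<'E'
from h import *
st(); jaw(get_obs())
E
```

```text
time: 6.08
ee_pos: [0.488, 0.0681, 0.0651]
tool_rot: [-1.229, -1.184, 1.181]
contact_force: [-0.4, 0.9, -1.7]
width: 0.0337
{'time': 6.0833, 'joints': [-0.3421, 0.5412, 0.1384, 2.065, -0.1356, 0.5412, 1.427], 'ee_pos': [0.488, 0.0681, 0.0651], 'tool_rot': [-1.229, -1.1838, 1.1813], 'contact_force': [-0.4146, 0.8561, -1.7282], 'wrist_torque': [0.1082, -0.1139, -0.0986], 'width': 0.0337}
jaw 87.89 down axis [ 2.9e-03 -8.0e-04 -1.0e+00]
```

```bash
python3 - <<'E'
from h import *
snap('scene','s2'); crop('scene0',230,130,320,205,4,'a'); crop('s2',230,130,320,205,4,'b')
a=cv2.imread('pics/a.png');b=cv2.imread('pics/b.png');cv2.imwrite('pics/ab.png',np.hstack([a,b]))
E
python3 -m inch '0 0 0 0 0 .4 0;0 0 .02 0 0 .7 0;0 0 .025 0 0 .7 0;0 0 .025 0 0 .7 0;0 0 .025 0 0 .7 0;0 0 .025 0 0 .7 0;0 0 .02 0 0 .7 0;0 0 .01 0 0 .5 0;0 0 0 0 0 .2 0;0 0 0 0 0 0 0'
python3 - <<'E'
from h import *
st(); jaw(get_obs())
E
```

```text
time: 6.97
ee_pos: [0.488, 0.0686, 0.0678]
tool_rot: [-0.962, -1.537, 1.53]
contact_force: [1.2, 0.8, -3.4]
width: 0.0336
{'time': 6.9667, 'joints': [-0.2353, 0.5319, 0.007, 2.0584, -0.0106, 0.5477, 1.8018], 'ee_pos': [0.488, 0.0686, 0.0678], 'tool_rot': [-0.962, -1.5372, 1.53], 'contact_force': [1.2415, 0.8161, -3.371], 'wrist_torque': [0.1773, -0.1489, 0.0547], 'width': 0.0336}
jaw 115.85 down axis [ 0.003   0.0028 -1.    ]
```

View pics/ab.png

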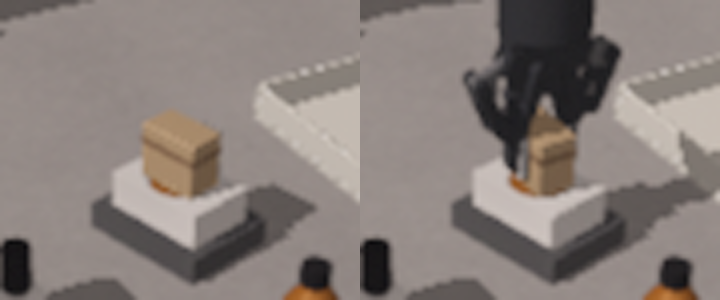

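The pair shows the block turned with the gripper while the mould stayed seated in the cradle. I'll carry on with the swings.

```bash
python3 -m inch '0 0 0 0 0 -.4 0;0 0 .02 0 0 -.7 0;0 0 .02 0 0 -.7 0;0 0 .025 0 0 -.7 0;0 0 .025 0 0 -.7 0;0 0 .02 0 0 -.7 0;0 0 .02 0 0 -.7 0;0 0 .01 0 0 -.5 0;0 0 0 0 0 -.15 0;0 0 0 0 0 0 0'
python3 - <<'E'
from h import *
st(); jaw(get_obs())
E
python3 -m inch '0 0 0 0 0 .4 0;0 0 .02 0 0 .7 0;0 0 .02 0 0 .7 0;0 0 .025 0 0 .7 0;0 0 .025 0 0 .7 0;0 0 .02 0 0 .7 0;0 0 .02 0 0 .7 0;0 0 .01 0 0 .5 0;0 0 0 0 0 .15 0;0 0 0 0 0 0 0'
python3 - <<'E'
from h import *
st(); jaw(get_obs())
E
```

```text
time: 7.8
ee_pos: [0.4878, 0.0677, 0.0703]
tool_rot: [-1.227, -1.189, 1.186]
contact_force: [1.2, 1.2, -3.1]
width: 0.0337
{'time': 7.8, 'joints': [-0.3417, 0.5302, 0.1383, 2.065, -0.13, 0.5508, 1.4292], 'ee_pos': [0.4878, 0.0677, 0.0703], 'tool_rot': [-1.2269, -1.1893, 1.1859], 'contact_force': [1.187, 1.2168, -3.1043], 'wrist_torque': [0.0199, -0.1619, 0.0327], 'width': 0.0337}
jaw 88.27 down axis [ 0.0039 -0.0011 -1.    ]
time: 8.63
ee_pos: [0.488, 0.0686, 0.0731]
tool_rot: [-0.962, -1.539, 1.53]
contact_force: [0.4, 0.9, -2.9]
width: 0.0334
{'time': 8.6333, 'joints': [-0.2356, 0.5213, 0.0076, 2.0582, -0.0113, 0.5571, 1.8036], 'ee_pos': [0.488, 0.0686, 0.0731], 'tool_rot': [-0.9624, -1.5393, 1.5298], 'contact_force': [0.4003, 0.9228, -2.9421], 'wrist_torque': [0.1118, -0.17, 0.0128], 'width': 0.0334}
jaw 115.91 down axis [ 0.0045  0.0033 -1.    ]
```

```bash
python3 -m inch '0 0 0 0 0 -.4 0;0 0 .02 0 0 -.7 0;0 0 .02 0 0 -.7 0;0 0 .025 0 0 -.7 0;0 0 .025 0 0 -.7 0;0 0 .02 0 0 -.7 0;0 0 .02 0 0 -.7 0;0 0 .01 0 0 -.5 0;0 0 0 0 0 -.15 0;0 0 0 0 0 0 0'
python3 - <<'E'
from h import *
st(); jaw(get_obs())
E
python3 -m inch '0 0 0 0 0 .4 0;0 0 .02 0 0 .7 0;0 0 .02 0 0 .7 0;0 0 .025 0 0 .7 0;0 0 .025 0 0 .7 0;0 0 .02 0 0 .7 0;0 0 .02 0 0 .7 0;0 0 .01 0 0 .5 0;0 0 0 0 0 .15 0;0 0 0 0 0 0 0'
python3 - <<'E'
from h import *
st(); jaw(get_obs())
snap('scene','s3'); crop('s3',230,130,320,205,7,'s3c')
E
```

```text
time: 9.47
ee_pos: [0.4877, 0.0678, 0.0757]
tool_rot: [-1.228, -1.19, 1.185]
contact_force: [1.5, -0.0, -3.4]
width: 0.0335
{'time': 9.4667, 'joints': [-0.3436, 0.5193, 0.14, 2.0647, -0.1262, 0.5604, 1.4253], 'ee_pos': [0.4877, 0.0678, 0.0757], 'tool_rot': [-1.2281, -1.1903, 1.1851], 'contact_force': [1.5334, -0.0346, -3.4152], 'wrist_torque': [0.032, -0.1669, 0.0516], 'width': 0.0335}
jaw 88.26 down axis [ 0.0054 -0.0012 -1.    ]
time: 10.3
ee_pos: [0.4877, 0.0683, 0.0791]
tool_rot: [-0.962, -1.541, 1.531]
contact_force: [1.3, 0.7, -2.6]
width: 0.0333
{'time': 10.3, 'joints': [-0.2365, 0.509, 0.0088, 2.0578, -0.0113, 0.5688, 1.8056], 'ee_pos': [0.4877, 0.0683, 0.0791], 'tool_rot': [-0.9621, -1.541, 1.5311], 'contact_force': [1.2991, 0.7228, -2.6224], 'wrist_torque': [0.1817, -0.1053, -0.0194], 'width': 0.0333}
jaw 116.02 down axis [ 0.0054  0.0031 -1.    ]
```

View pics/s3c.png

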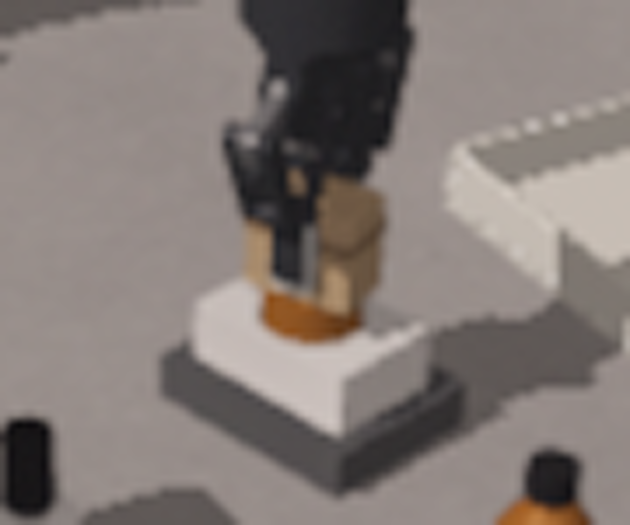

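The mount has risen 16.6 mm and is freed: the amber foot shows above the mould, which is still seated. I'll turn back to centre while rising, then lift straight.

```bash
python3 -m inch '0 0 .01 0 0 -.4 0;0 0 .025 0 0 -.7 0;0 0 .025 0 0 -.7 0;0 0 .025 0 0 -.4 0;0 0 .02 0 0 -.2 0;0 0 .02 0 0 0 0;0 0 .05 0 0 0 0;0 0 .05 0 0 0 0'
python3 - <<'E'
from h import *
st(); jaw(get_obs())
E
```

```text
time: 11.02
ee_pos: [0.4871, 0.0678, 0.0844]
tool_rot: [-1.095, -1.38, 1.374]
contact_force: [1.6, -0.2, -3.5]
width: 0.0338
{'time': 11.0167, 'joints': [-0.2873, 0.4994, 0.0709, 2.0597, -0.0617, 0.5795, 1.627], 'ee_pos': [0.4871, 0.0678, 0.0844], 'tool_rot': [-1.095, -1.3803, 1.3738], 'contact_force': [1.6301, -0.1747, -3.5462], 'wrist_torque': [0.065, -0.2154, -0.017], 'width': 0.0338}
jaw 103.16 down axis [ 4.8e-03  9.0e-04 -1.0e+00]
```

```bash
python3 -m inch '0 0 .1 0 0 0 0;0 0 .15 0 0 0 0;0 0 .2 0 0 0 0;0 0 .2 0 .03 0 0;0 0 .3 0 .03 0 0;0 0 .5 0 0 0 0;0 0 .5 0 0 0 0;0 0 .3 0 0 0 0;0 0 .1 0 0 0 0;0 0 0 0 0 0 0'
python3 - <<'E'
from h import *
st(); jaw(get_obs());snap('scene','s4'); crop('s4',230,100,320,205,6,'s4c')
E
```

```text
time: 11.85
ee_pos: [0.4854, 0.0666, 0.1493]
tool_rot: [-1.088, -1.374, 1.378]
contact_force: [-0.6, -0.5, -3.9]
width: 0.0339
{'time': 11.85, 'joints': [-0.2969, 0.3863, 0.0845, 2.0243, -0.0489, 0.7366, 1.6187], 'ee_pos': [0.4854, 0.0666, 0.1493], 'tool_rot': [-1.0881, -1.374, 1.378], 'contact_force': [-0.5703, -0.4818, -3.8634], 'wrist_torque': [0.0259, 0.0029, 0.0215], 'width': 0.0339}
jaw 103.19 down axis [-3.9e-03  2.0e-04 -1.0e+00]
```

View pics/s4c.png

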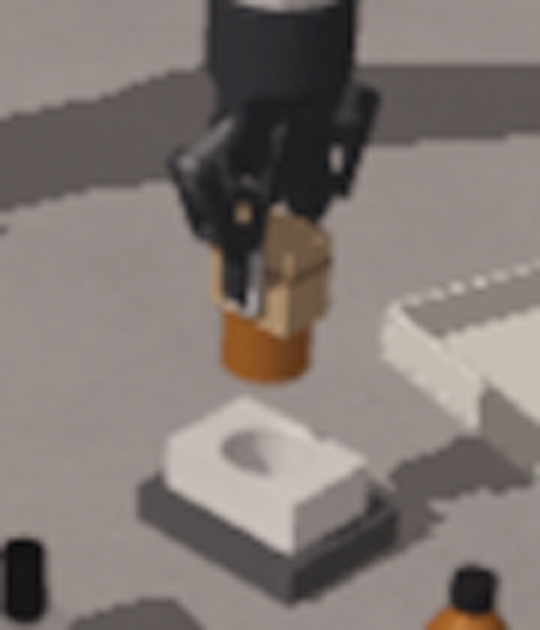

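The mount is clear and the mould has stayed seated at about (265,490) in the crop. I'll carry the mount to the plate.

```bash
python3 -m inch '.05 -.4 0 0 0 -.08 0;.1 -.8 0 0 0 -.17 0;.115 -.95 0 0 0 -.2 0;.115 -.95 0 0 0 -.2 0;.115 -.95 0 0 0 -.2 0;.115 -.95 0 0 0 -.2 0;.115 -.95 0 0 0 -.2 0;.115 -.95 0 0 0 -.2 0;.115 -.95 0 0 0 -.2 0;.115 -.95 0 0 0 -.2 0;.11 -.9 0 0 0 -.2 0;.1 -.8 0 0 0 -.17 0;.06 -.5 0 0 0 -.1 0;.02 -.2 0 0 0 -.04 0;0 0 0 0 0 0 0'
python3 - <<'E'
from h import *
st(); jaw(get_obs());snap('wrist','w5'); snap('top','t5'); crop('t5',260,170,380,260,6,'t5c')
E
```

```text
time: 13.15
ee_pos: [0.5084, -0.2362, 0.1393]
tool_rot: [-1.187, -1.2, 1.226]
contact_force: [0.2, -0.2, -2.5]
width: 0.0336
{'time': 13.15, 'joints': [0.198, 0.52, 0.2009, 1.8439, -0.1262, 0.8119, 2.0424], 'ee_pos': [0.5084, -0.2362, 0.1393], 'tool_rot': [-1.1874, -1.1996, 1.2264], 'contact_force': [0.2041, -0.2291, -2.4721], 'wrist_torque': [0.0016, -0.0386, 0.0013], 'width': 0.0336}
jaw 90.54 down axis [-2.290e-02  5.000e-04 -9.997e-01]
```

View pics/w5.png

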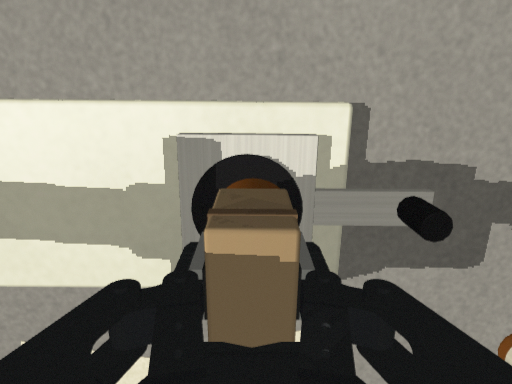

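View pics/t5c.png

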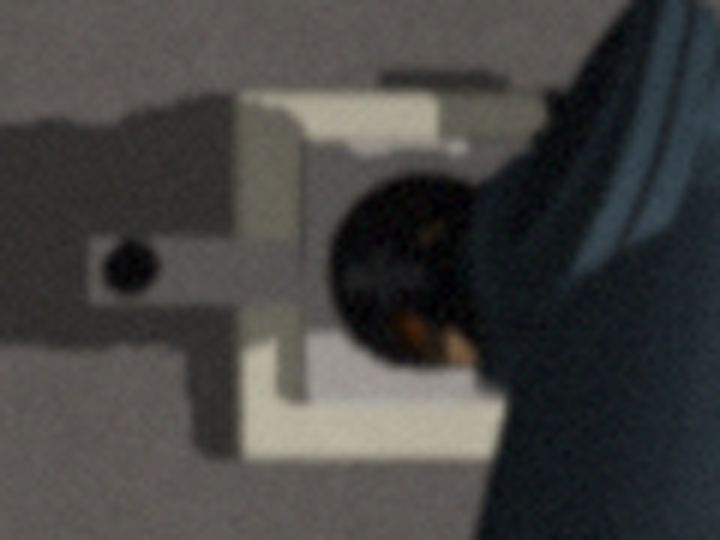

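Run:
```python
from h import *
crop('w5',175,140,320,270,5,'w5c')
```

```text
(no output)
```

View pics/w5c.png

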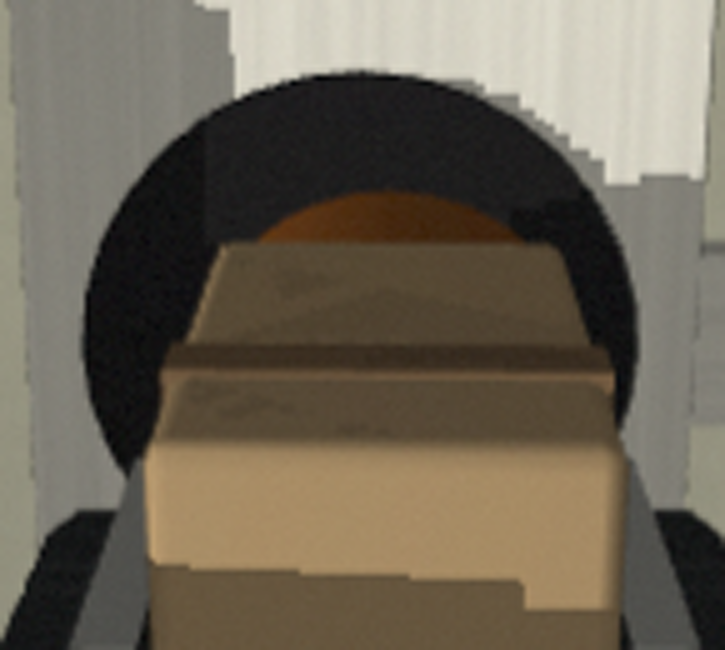

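Run:
```python
from h import *
from scipy.optimize import least_squares
P=q([(360,72),(85,335),(637,330),(240,98),(500,104),(590,180),(110,230),(128,465)],5,175,140,.038,'w5')[:,:2]
r=least_squares(lambda p:np.hypot(P[:,0]-p[0],P[:,1]-p[1])-.045,[.52,-.24]); print(r.x.round(4),(r.fun*1e3).round(1))
o,f=load('w5'); M=R.from_rotvec(o['tool_rot']).as_matrix(); 
# foot bottom circle in tool frame: 0.0405 ahead along tool y, centre dx,dz fitted? far rim point
for z in (-.001,0,.001,.002,.003):
  c=o['ee_pos']+M@np.array([0,.0405,0])+M@np.array([0,0,z]); far=c+M@np.array([0,0,-.024]); u=proj('w5',far); print(z,((u-[175,140]+.5)*5-.5).round(0))
```

```text
[ 0.5223 -0.2394] [-0.3  0.2 -0.7 -0.   0.1  0.1 -0.2 -0.6]
-0.001 [386. 577.]
0 [386. 570.]
0.001 [386. 563.]
0.002 [386. 556.]
0.003 [386. 549.]
```

Run:
```python
from h import *
o,f=load('w5'); M=R.from_rotvec(o['tool_rot']).as_matrix(); 
for z in (-.002,-.001,0,.001,.002):
  c=o['ee_pos']+M@np.array([0,.0405,0])+M@np.array([0,0,z]); u=proj('w5',c+M@np.array([0,0,.024])); 
  b=proj('w5',o['ee_pos']+M@np.array([0,-.0415,z+.028])); print(z,((u-[175,140]+.5)*5-.5).round(0),((b-[175,140]+.5)*5-.5).round(0))
```

```text
-0.002 [386. 224.] [390. 496.]
-0.001 [386. 216.] [390. 483.]
0 [386. 207.] [390. 470.]
0.001 [386. 199.] [390. 456.]
0.002 [386. 191.] [390. 443.]
```

```bash
python3 -m inch '.2 -.05 0 0 -.12 0 0;.25 -.07 -.1 0 -.1 0 0;.12 -.03 -.2 0 -.03 0 0;.04 0 -.3 0 0 0 0;0 0 -.3 0 0 0 0;0 0 -.3 0 0 0 0;0 0 -.15 0 0 0 0;0 0 0 0 0 0 0'
python3 - <<'E'
from h import *
st(); jaw(get_obs())
E
```

```text
time: 13.92
ee_pos: [0.5265, -0.2303, 0.101]
tool_rot: [-1.194, -1.229, 1.221]
contact_force: [-0.9, 0.2, -3.0]
width: 0.0334
{'time': 13.9167, 'joints': [0.2074, 0.5875, 0.1739, 1.8409, -0.1537, 0.7282, 2.0611], 'ee_pos': [0.5265, -0.2303, 0.101], 'tool_rot': [-1.194, -1.2288, 1.2209], 'contact_force': [-0.9412, 0.2487, -3.041], 'wrist_torque': [-0.039, 0.0218, 0.0062], 'width': 0.0334}
jaw 91.28 down axis [ 1.0e-04  6.3e-03 -1.0e+00]
```

```bash
python3 -m inch '-.03 -.2 0 -.05 0 0 0;-.02 -.12 0 0 0 0 0;0 -.05 0 0 0 0 0;0 0 0 0 0 0 0;0 0 0 0 0 0 0'
python3 - <<'E'
from h import *
st(); jaw(get_obs())
E
```

```text
time: 14.33
ee_pos: [0.5246, -0.2413, 0.1009]
tool_rot: [-1.198, -1.225, 1.224]
contact_force: [-0.2, 0.1, -3.6]
width: 0.0335
{'time': 14.3333, 'joints': [0.2207, 0.591, 0.1781, 1.8351, -0.1499, 0.7293, 2.0734], 'ee_pos': [0.5246, -0.2413, 0.1009], 'tool_rot': [-1.1979, -1.225, 1.2244], 'contact_force': [-0.2426, 0.0805, -3.565], 'wrist_torque': [0.0055, -0.0176, 0.0387], 'width': 0.0335}
jaw 91.22 down axis [-5.e-04  1.e-03 -1.e+00]
```

```bash
python3 -m inch '0 0 -.15 0 0 0 0;0 0 -.2 0 0 0 0;0 0 -.15 0 0 0 0;0 0 -.1 0 0 0 0;0 0 -.05 0 0 0 0;0 0 0 0 0 0 0'
python3 - <<'E'
from h import *
st(); jaw(get_obs())
E
```

```text
time: 14.83
ee_pos: [0.5249, -0.2412, 0.0833]
tool_rot: [-1.199, -1.226, 1.224]
contact_force: [-0.0, -0.1, -3.1]
width: 0.0336
{'time': 14.8333, 'joints': [0.2259, 0.6184, 0.1711, 1.8413, -0.1565, 0.6949, 2.0786], 'ee_pos': [0.5249, -0.2412, 0.0833], 'tool_rot': [-1.1985, -1.2257, 1.224], 'contact_force': [-0.0409, -0.133, -3.0791], 'wrist_torque': [-0.059, -0.0049, -0.0072], 'width': 0.0336}
jaw 91.23 down axis [ 4.e-04  1.e-03 -1.e+00]
```

```bash
python3 -m inch '0 0 -.05 0 0 0 0;0 0 -.05 0 0 0 0;0 0 -.04 0 0 0 0;0 0 0 0 0 0 0'
python3 - <<'E'
from h import *
st(); jaw(get_obs()); snap('wrist','w6'); snap('scene','s6'); crop('s6',160,160,250,235,7,'s6c')
E
```

```text
time: 15.17
ee_pos: [0.525, -0.241, 0.0794]
tool_rot: [-1.198, -1.226, 1.224]
contact_force: [0.1, 0.2, -2.9]
width: 0.0335
{'time': 15.1667, 'joints': [0.2269, 0.6246, 0.1695, 1.8423, -0.1579, 0.6878, 2.0798], 'ee_pos': [0.525, -0.241, 0.0794], 'tool_rot': [-1.1982, -1.2259, 1.2242], 'contact_force': [0.1197, 0.2048, -2.8768], 'wrist_torque': [-0.0134, -0.0331, 0.0784], 'width': 0.0335}
jaw 91.24 down axis [ 2.0e-04  1.2e-03 -1.0e+00]
```

View pics/w6.png

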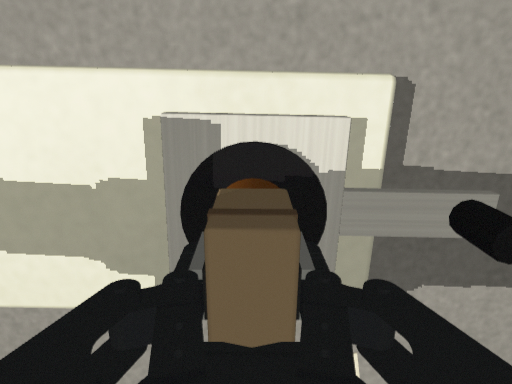

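View pics/s6c.png

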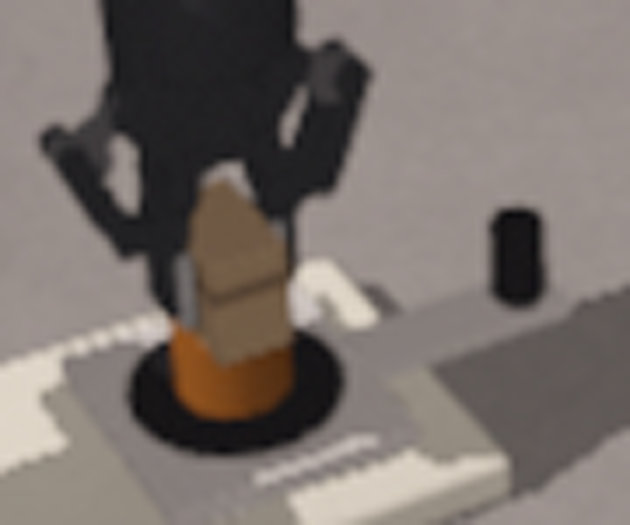

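Run:
```python
from h import *
crop('w6',170,130,340,270,4,'w6c')
```

```text
(no output)
```

View pics/w6c.png

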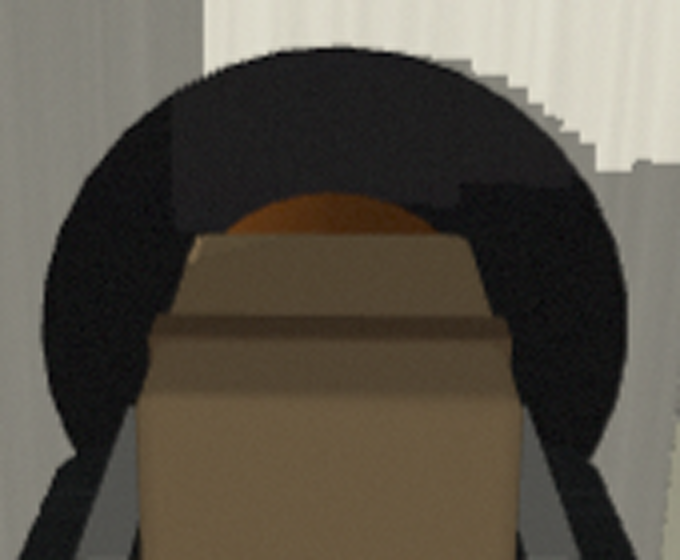

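Run:
```python
from h import *
from scipy.optimize import least_squares
def fit(pts,r,z):
    P=q(pts,4,170,130,z,'w6')[:,:2]
    s=least_squares(lambda p:np.hypot(P[:,0]-p[0],P[:,1]-p[1])-r,P.mean(0)+[.01,0]); print(s.x.round(4),(s.fun*1e3).round(1))
fit([(338,46),(43,325),(628,325),(170,97),(500,92),(580,165),(100,185),(75,450),(595,455)],.045,.038)
fit([(332,192),(225,230),(442,230),(270,205),(395,205)],.024,.039)
```

```text
[ 0.5228 -0.2394] [ 0.5  0.6 -0.4  0.4  0.3  0.3 -1.6  0.7  0.2]
[ 0.5228 -0.2403] [-0.1  0.2  0.3 -0.1 -0.2]
```

The mount is centred on the plate to within 1 mm. Now a gentle touchdown.

```bash
python3 -m inch '0 .01 -.025 0 0 0 0;0 .01 -.025 0 0 0 0;0 0 0 0 0 0 0'; python3 -c "
from h import *
st()"
```

```text
time: 15.52
ee_pos: [0.5254, -0.241, 0.0792]
tool_rot: [-1.2, -1.226, 1.224]
contact_force: [0.4, 0.5, -3.3]
width: 0.0335
{'time': 15.5167, 'joints': [0.2265, 0.625, 0.1696, 1.8425, -0.1581, 0.686, 2.0792], 'ee_pos': [0.5254, -0.241, 0.0792], 'tool_rot': [-1.1996, -1.2261, 1.2239], 'contact_force': [0.4001, 0.4706, -3.2565], 'wrist_torque': [-0.0188, 0.0212, -0.0601], 'width': 0.0335}
```

```bash
python3 -m inch '0 0 -.025 0 0 0 0;0 0 -.02 0 0 0 0;0 0 0 0 0 0 0'; python3 -c "
from h import *
st()"
```

```text
time: 15.77
ee_pos: [0.5256, -0.2411, 0.0791]
tool_rot: [-1.2, -1.227, 1.223]
contact_force: [0.1, -0.3, -2.9]
width: 0.0334
{'time': 15.7667, 'joints': [0.2268, 0.6252, 0.1693, 1.8423, -0.1585, 0.6856, 2.0795], 'ee_pos': [0.5256, -0.2411, 0.0791], 'tool_rot': [-1.2, -1.2265, 1.2234], 'contact_force': [0.1315, -0.2518, -2.9018], 'wrist_torque': [0.0159, -0.0307, -0.0327], 'width': 0.0334}
```

```bash
python3 -m inch '-.02 0 -.05 0 0 0 0;-.01 0 -.05 0 0 0 0;0 0 0 0 0 0 0'; python3 -c "
from h import *
st();jaw(get_obs())"
```

```text
time: 16.02
ee_pos: [0.526, -0.2415, 0.0793]
tool_rot: [-1.202, -1.228, 1.223]
contact_force: [-0.2, 0.6, -3.2]
width: 0.0332
{'time': 16.0167, 'joints': [0.228, 0.6245, 0.1687, 1.8429, -0.1591, 0.6834, 2.0806], 'ee_pos': [0.526, -0.2415, 0.0793], 'tool_rot': [-1.2019, -1.228, 1.2225], 'contact_force': [-0.2229, 0.571, -3.1919], 'wrist_torque': [-0.011, -0.0275, -0.0466], 'width': 0.0332}
jaw 91.21 down axis [ 4.2e-03  4.0e-04 -1.0e+00]
```

```bash
python3 -m inch '-.02 0 -.04 0 -.02 0 0;0 0 -.04 0 0 0 0'; python3 -c "
from h import *
st();jaw(get_obs()); snap('scene','s7'); crop('s7',160,160,250,235,7,'s7c')"
```

```text
time: 16.18
ee_pos: [0.5264, -0.2415, 0.0788]
tool_rot: [-1.205, -1.231, 1.221]
contact_force: [-6.4, 2.6, 17.8]
width: 0.0333
{'time': 16.1833, 'joints': [0.2296, 0.6241, 0.1672, 1.8449, -0.1606, 0.6781, 2.0826], 'ee_pos': [0.5264, -0.2415, 0.0788], 'tool_rot': [-1.2047, -1.2308, 1.221], 'contact_force': [-6.3635, 2.6391, 17.8443], 'wrist_torque': [0.3374, 1.6645, -0.036], 'width': 0.0333}
jaw 91.22 down axis [ 7.9e-03  3.0e-04 -1.0e+00]
```

View pics/s7c.png

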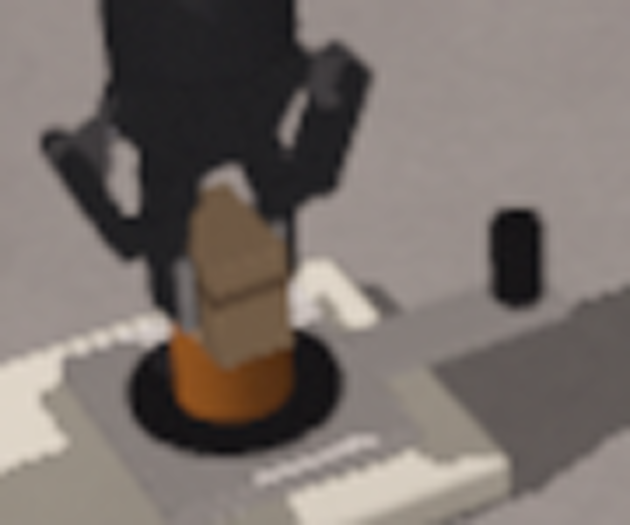

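The mount is on the plate. I'll relax the press, level the tool and then release.

```bash
python3 -m inch '0 0 .02 0 .06 0 0;0 0 0 0 .03 0 0;0 0 0 0 0 0 0;0 0 0 0 0 0 0'; python3 -c "
from h import *
st();jaw(get_obs())"
```

```text
time: 16.57
ee_pos: [0.5263, -0.2415, 0.079]
tool_rot: [-1.199, -1.225, 1.225]
contact_force: [-1.7, 1.1, 4.3]
width: 0.0336
{'time': 16.5667, 'joints': [0.2259, 0.6273, 0.1704, 1.8387, -0.1575, 0.6889, 2.0783], 'ee_pos': [0.5263, -0.2415, 0.079], 'tool_rot': [-1.1988, -1.2249, 1.2247], 'contact_force': [-1.7256, 1.0707, 4.2915], 'wrist_torque': [0.1027, 0.4799, -0.0225], 'width': 0.0336}
jaw 91.22 down axis [-2.e-04  3.e-04 -1.e+00]
```

```bash
python3 -m inch '-.03 .02 .06 0 0 0 0;-.05 .02 0 0 0 0 0;-.02 0 0 0 0 0 0;0 0 -.05 0 0 0 0;0 0 0 0 0 0 0'; python3 -c "
from h import *
st();jaw(get_obs())"
```

```text
time: 16.98
ee_pos: [0.5234, -0.2403, 0.0791]
tool_rot: [-1.198, -1.225, 1.225]
contact_force: [1.1, 0.1, -3.1]
width: 0.0336
{'time': 16.9833, 'joints': [0.2254, 0.6231, 0.1702, 1.8467, -0.1571, 0.6854, 2.0784], 'ee_pos': [0.5234, -0.2403, 0.0791], 'tool_rot': [-1.1983, -1.2248, 1.2249], 'contact_force': [1.1354, 0.0672, -3.0991], 'wrist_torque': [-0.0376, 0.0366, 0.0555], 'width': 0.0336}
jaw 91.23 down axis [-5.e-04  4.e-04 -1.e+00]
```

```bash
python3 -m inch '.04 0 .01 0 0 0 0;.01 0 0 0 0 0 0;0 0 -.02 0 0 0 0;0 0 -.02 0 0 0 0;0 0 0 0 0 0 0'; python3 -c "
from h import *
st();jaw(get_obs())"
```

```text
time: 17.4
ee_pos: [0.5246, -0.2403, 0.0791]
tool_rot: [-1.198, -1.225, 1.225]
contact_force: [-0.6, -0.3, -2.7]
width: 0.0334
{'time': 17.4, 'joints': [0.2251, 0.6247, 0.1702, 1.8434, -0.1575, 0.6876, 2.0778], 'ee_pos': [0.5246, -0.2403, 0.0791], 'tool_rot': [-1.1978, -1.2245, 1.2246], 'contact_force': [-0.5506, -0.2504, -2.7179], 'wrist_torque': [0.0192, -0.0495, -0.0348], 'width': 0.0334}
jaw 91.22 down axis [-9.e-04  9.e-04 -1.e+00]
```

```bash
python3 -m inch '0 0 0 0 0 0 .42;0 0 0 0 0 0 .45;0 0 0 0 0 0 .5;0 0 0 0 0 0 .7;0 0 0 0 0 0 1;0 0 0 0 0 0 1'; python3 -c "
from h import *
st();jaw(get_obs()); snap('wrist','w8'); snap('scene','s8'); crop('s8',160,160,250,235,7,'s8c')"
```

```text
time: 17.9
ee_pos: [0.526, -0.2408, 0.0795]
tool_rot: [-1.201, -1.226, 1.224]
contact_force: [0.2, 0.5, -1.3]
width: 0.077
{'time': 17.9, 'joints': [0.225, 0.6247, 0.1701, 1.8418, -0.1576, 0.6862, 2.0778], 'ee_pos': [0.526, -0.2408, 0.0795], 'tool_rot': [-1.2005, -1.2262, 1.2243], 'contact_force': [0.1943, 0.4649, -1.3398], 'wrist_torque': [0.0211, 0.003, 0.0279], 'width': 0.077}
jaw 91.23 down axis [ 1.8e-03 -2.0e-04 -1.0e+00]
```

View pics/w8.png

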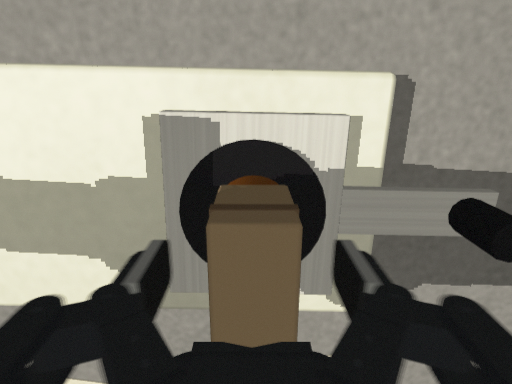

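View pics/s8c.png

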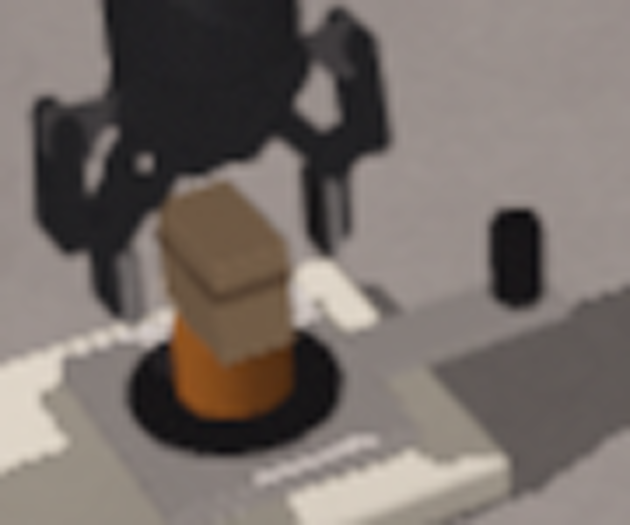

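The mount stands upright on the plate. I'll lift clear, shut the fingers and go round to the +y side of the knob.

```bash
python3 -m inch '0 0 .2 0 0 0 1;0 0 .5 0 0 0 1;0 0 .9 0 0 0 1;0 0 .9 0 0 0 1;0 0 .7 0 0 0 1;0 .2 .4 0 0 0 1;0 .6 .2 0 0 0 .5;0 .9 0 0 0 0 0;0 .95 0 0 0 0 0;0 .95 0 0 0 0 0;0 .95 0 0 0 0 0;0 .95 0 0 0 0 0;0 .8 0 0 0 0 0;0 .6 0 0 0 0 0;0 .3 0 0 0 0 0;0 .1 0 0 0 0 0;0 0 0 0 0 0 0' 60; python3 -c "
from h import *
st();jaw(get_obs()); snap('wrist','w9')"
```

```text
time: 19.42
ee_pos: [0.5241, -0.0487, 0.1906]
tool_rot: [-1.209, -1.23, 1.219]
contact_force: [0.6, 1.0, -0.2]
width: -0.0003
{'time': 19.4167, 'joints': [-0.1265, 0.3745, 0.1649, 1.9194, -0.079, 0.8439, 1.6689], 'ee_pos': [0.5241, -0.0487, 0.1906], 'tool_rot': [-1.2085, -1.2297, 1.2195], 'contact_force': [0.5542, 1.0216, -0.1548], 'wrist_torque': [0.0005, -0.0373, 0.0163], 'width': -0.0003}
jaw 91.08 down axis [ 0.0099 -0.0013 -1.    ]
```

View pics/w9.png

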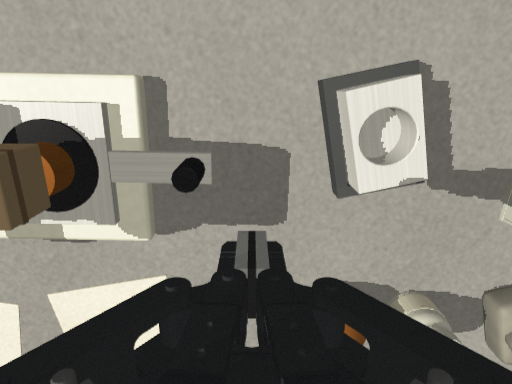

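Run:
```python
from h import *
print(proj('w9',[.522,-.1055,.072]),proj('w9',[.522,-.1055,.034]))
crop('w9',150,140,230,200,8,'w9c')
```

```text
[184.5817688  178.66420849] [192.45190582 167.92600699]
```

View pics/w9c.png

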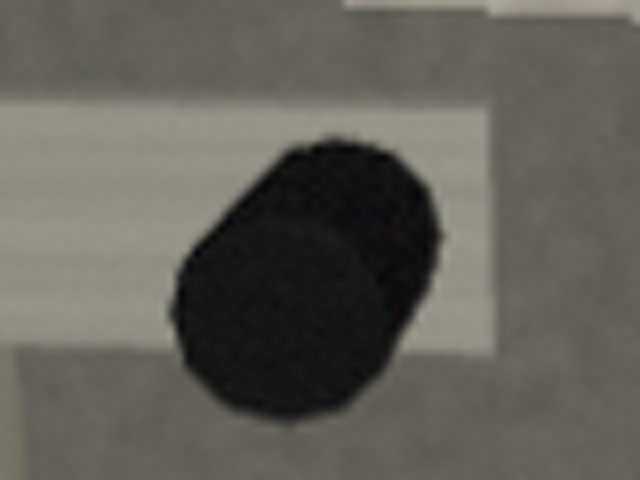

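```bash
python3 -m inch '0 0 -.3 0 .06 0 0;-.05 0 -.7 0 .04 0 0;-.03 0 -.9 0 0 0 0;0 0 -.9 0 0 0 0;0 0 -.9 0 0 0 0;0 0 -.9 0 0 0 0;0 0 -.6 0 0 0 0;0 0 -.25 0 0 0 0;0 0 -.1 0 0 0 0;0 0 0 0 0 0 0'; python3 -c "
from h import *
st();jaw(get_obs())"
```

```text
time: 20.3
ee_pos: [0.5217, -0.0633, 0.0438]
tool_rot: [-1.216, -1.207, 1.214]
contact_force: [0.3, -0.3, -0.2]
width: -0.0005
{'time': 20.3, 'joints': [-0.0703, 0.619, 0.1284, 1.9866, -0.129, 0.5415, 1.716], 'ee_pos': [0.5217, -0.0633, 0.0438], 'tool_rot': [-1.2164, -1.2068, 1.2145], 'contact_force': [0.2593, -0.2806, -0.2272], 'wrist_torque': [0.0582, 0.0254, -0.0078], 'width': -0.0005}
jaw 90.01 down axis [ 0.0018 -0.0081 -1.    ]
```

```bash
python3 -m inch '0 -.1 .1 .06 0 0 0;0 -.15 .04 0 0 0 0;0 -.15 0 0 0 0 0;0 -.15 0 0 0 0 0;0 -.15 0 0 0 0 0;0 -.15 0 0 0 0 0'; python3 -c "
from h import *
st();jaw(get_obs())"
```

```text
time: 20.8
ee_pos: [0.5241, -0.086, 0.0512]
tool_rot: [-1.215, -1.214, 1.207]
contact_force: [0.2, 2.0, -2.1]
width: -0.0003
{'time': 20.8, 'joints': [-0.0172, 0.6095, 0.1216, 1.9747, -0.1303, 0.5574, 1.764], 'ee_pos': [0.5241, -0.086, 0.0512], 'tool_rot': [-1.2153, -1.2141, 1.207], 'contact_force': [0.182, 2.0214, -2.1445], 'wrist_torque': [0.5846, -0.0108, 0.0204], 'width': -0.0003}
jaw 90.02 down axis [ 0.0072 -0.0013 -1.    ]
```

```bash
python3 -m inch '-.02 -.2 0 0 .03 0 0;-.02 -.25 0 0 .02 0 0;-.02 -.3 0 0 .02 0 0;0 -.3 0 0 0 0 0;0 -.3 0 0 0 0 0;0 -.3 0 0 0 0 0;0 -.3 0 0 0 0 0;0 -.3 0 0 0 0 0;0 -.3 0 0 0 0 0;0 -.3 0 0 0 0 0;0 -.25 0 0 0 0 0;0 -.2 0 0 0 0 0;0 -.15 0 0 0 0 0'; python3 -c "
from h import *
st();jaw(get_obs())"
```

```text
time: 21.88
ee_pos: [0.5236, -0.1804, 0.0515]
tool_rot: [-1.21, -1.213, 1.208]
contact_force: [2.3, 2.8, -1.3]
width: 0.0001
{'time': 21.8833, 'joints': [0.1645, 0.6369, 0.1138, 1.9119, -0.1226, 0.5966, 1.9297], 'ee_pos': [0.5236, -0.1804, 0.0515], 'tool_rot': [-1.2104, -1.2126, 1.2085], 'contact_force': [2.2613, 2.8274, -1.2981], 'wrist_torque': [0.5904, -0.2753, 0.0385], 'width': 0.0001}
jaw 90.08 down axis [ 3.e-03  4.e-04 -1.e+00]
```

```bash
python3 -c "
from h import *
snap('scene','s10');crop('s10',0,60,260,280,3,'s10c')"; python3 -m inch '-.02 -.2 0 0 0 0 0;-.02 -.25 0 0 .02 0 0;0 -.25 0 0 0 0 0;0 -.25 0 0 0 0 0;0 -.25 0 0 0 0 0;0 -.25 0 0 0 0 0;0 -.25 0 0 0 0 0;0 -.2 0 0 0 0 0;0 -.15 0 0 0 0 0'; python3 -c "
from h import *
st();jaw(get_obs())"
```

```text
time: 22.68
ee_pos: [0.5229, -0.2364, 0.0517]
tool_rot: [-1.209, -1.213, 1.21]
contact_force: [1.6, 2.7, -1.0]
width: 0.0003
{'time': 22.6833, 'joints': [0.2638, 0.6612, 0.111, 1.8578, -0.1182, 0.6276, 2.0208], 'ee_pos': [0.5229, -0.2364, 0.0517], 'tool_rot': [-1.2087, -1.2128, 1.2099], 'contact_force': [1.5571, 2.7374, -0.9716], 'wrist_torque': [0.5797, -0.3545, -0.0043], 'width': 0.0003}
jaw 90.15 down axis [ 1.7e-03  7.0e-04 -1.0e+00]
```

View pics/s10c.png

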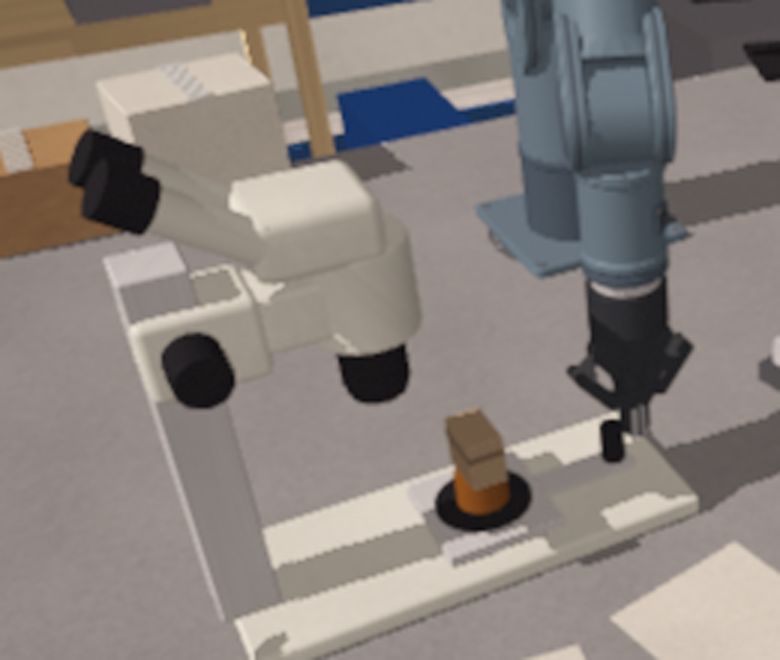

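The stage slides with the mount standing on it. I'll finish in small steps.

```bash
python3 -m inch '0 -.12 0 0 0 0 0;0 -.12 0 0 0 0 0;0 -.12 0 0 0 0 0;0 -.1 0 0 0 0 0;0 -.1 0 0 0 0 0'; python3 -c "
from h import *
st();jaw(get_obs())"
python3 -m inch '0 -.1 0 0 0 0 0;0 -.1 0 0 0 0 0;0 -.1 0 0 0 0 0'; python3 -c "
from h import *
st();jaw(get_obs())"
```

```text
time: 23.1
ee_pos: [0.5229, -0.2521, 0.0517]
tool_rot: [-1.209, -1.213, 1.21]
contact_force: [1.2, 2.3, 0.4]
width: 0.0004
{'time': 23.1, 'joints': [0.2905, 0.6694, 0.1104, 1.84, -0.1174, 0.6372, 2.0449], 'ee_pos': [0.5229, -0.2521, 0.0517], 'tool_rot': [-1.2088, -1.2126, 1.2096], 'contact_force': [1.1777, 2.2816, 0.3874], 'wrist_torque': [0.5473, -0.3397, 0.0816], 'width': 0.0004}
jaw 90.14 down axis [ 1.7e-03  7.0e-04 -1.0e+00]
time: 23.35
ee_pos: [0.5229, -0.2546, 0.0516]
tool_rot: [-1.2, -1.216, 1.207]
contact_force: [-0.4, 9.2, 5.7]
width: 0.0001
{'time': 23.35, 'joints': [0.3023, 0.6729, 0.1048, 1.8319, -0.1206, 0.6469, 2.0573], 'ee_pos': [0.5229, -0.2546, 0.0516], 'tool_rot': [-1.2, -1.2164, 1.2075], 'contact_force': [-0.4294, 9.1682, 5.7225], 'wrist_torque': [1.8759, 0.0021, 0.013], 'width': 0.0001}
jaw 90.31 down axis [-8.0e-04  8.2e-03 -1.0e+00]
```

```bash
python3 -m inch '0 -.1 0 0 0 0 0;0 -.1 0 0 0 0 0'; python3 -c "
from h import *
st();jaw(get_obs())"; python3 -m inch '0 .1 0 -.06 0 0 0;0 .2 0 -.03 0 0 0;0 .3 0 0 0 0 0;0 .4 0 0 0 0 0;0 .4 .2 0 0 0 0;0 .4 .5 0 0 0 .5;0 .4 .9 0 0 0 1;0 .3 .9 0 0 0 1;0 .3 .9 0 0 0 1;0 .1 .5 0 0 0 1;0 0 .2 0 0 0 1;0 0 0 0 0 0 1'; python3 -c "
from h import *
st();jaw(get_obs()); snap('scene','s11');crop('s11',0,60,260,280,3,'s11c');snap('wrist','w11')"
```

```text
time: 23.52
ee_pos: [0.5228, -0.2545, 0.0518]
tool_rot: [-1.191, -1.22, 1.206]
contact_force: [0.1, 7.7, 3.9]
width: 0.0001
{'time': 23.5167, 'joints': [0.3093, 0.6745, 0.0997, 1.8271, -0.1234, 0.6551, 2.0656], 'ee_pos': [0.5228, -0.2545, 0.0518], 'tool_rot': [-1.1912, -1.2204, 1.2061], 'contact_force': [0.146, 7.715, 3.9253], 'wrist_torque': [1.7031, -0.0214, -0.0069], 'width': 0.0001}
jaw 90.51 down axis [-0.0035  0.0153 -0.9999]
time: 24.52
ee_pos: [0.5177, -0.1744, 0.1591]
tool_rot: [-1.194, -1.212, 1.218]
contact_force: [0.8, -0.6, 0.8]
width: 0.0836
{'time': 24.5167, 'joints': [0.1352, 0.4608, 0.1399, 1.8746, -0.0873, 0.8225, 1.9014], 'ee_pos': [0.5177, -0.1744, 0.1591], 'tool_rot': [-1.194, -1.2116, 1.2176], 'contact_force': [0.8133, -0.5802, 0.8199], 'wrist_torque': [-0.0734, -0.054, -0.0288], 'width': 0.0836}
jaw 90.56 down axis [-0.0096  0.0046 -0.9999]
```

View pics/s11c.png

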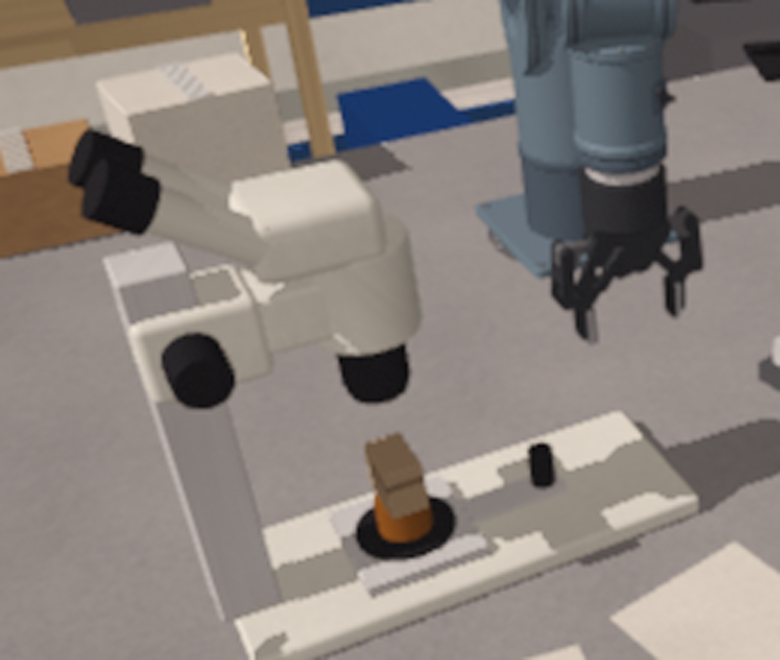

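View pics/w11.png

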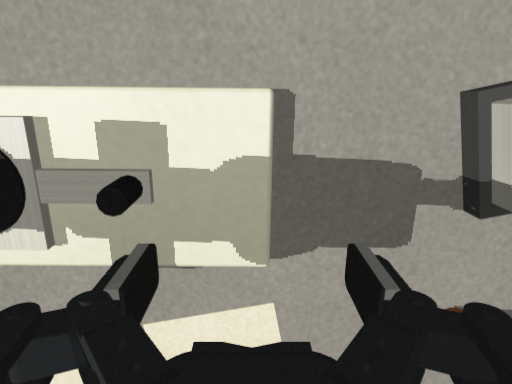

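Run:
```python
from h import *
print('lens',q([(376,380)],3,0,60,.19,'s11')); print('plate',q([(405,528)],3,0,60,.038,'s11')); print('plate s0',q([(193,215)],1,0,0,.038,'scene0'))
print('knob scene0',q([(233.5,191.5)],1,0,0,.072,'scene0'), 'now',q([(541,447)],3,0,60,.072,'s11'))
crop('w11',80,160,160,230,8,'w11c'); crop('s11',100,140,200,260,5,'s11d')
```

```text
lens [[ 0.51083838 -0.41427346  0.19      ]]
plate [[ 0.52727544 -0.41795883  0.038     ]]
plate s0 [[ 0.52601717 -0.24318621  0.038     ]]
knob scene0 [[ 0.52522783 -0.10686715  0.072     ]] now [[ 0.52132033 -0.27866779  0.072     ]]
```

View pics/w11c.png

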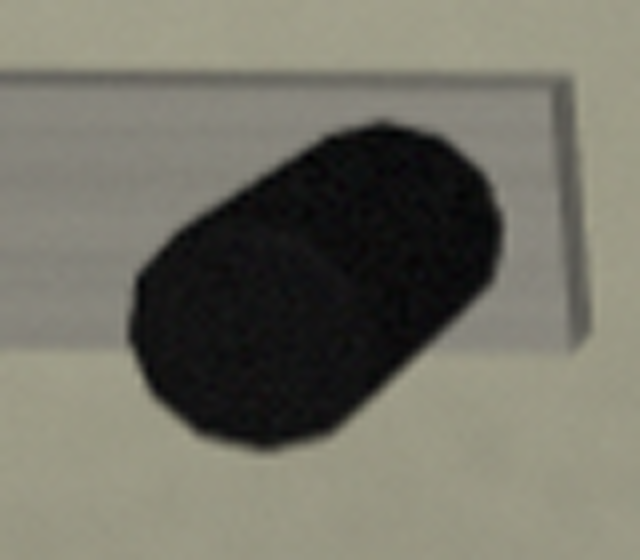

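View pics/s11d.png

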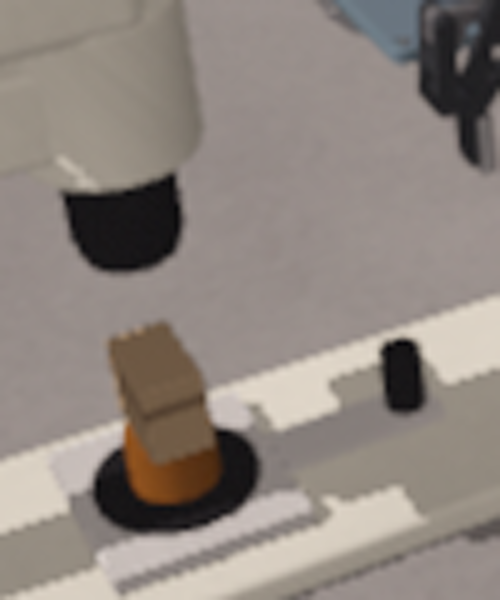

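Run:
```python
from h import *
print('knob now',q([(250,338)],8,80,160,.072,'w11')); print('lens',q([(125,238)],5,100,140,.19,'s11'))
for y in(-.42,-.415,-.425):
  a=np.linspace(0,6.28,200); P=np.array([proj('s11',[.522+.028*np.cos(t),y+.028*np.sin(t),.19]) for t in a]); P=(P-[100,140]+.5)*5-.5; print(y,P.min(0).round(),P.max(0).round())
  P=np.array([proj('s11',[.522+.045*np.cos(t),y+.045*np.sin(t),.038]) for t in a]); P=(P-[100,140]+.5)*5-.5; print('  plate',P.min(0).round(),P.max(0).round())
```

```text
knob now [[ 0.52255138 -0.28030201  0.072     ]]
lens [[ 0.51414521 -0.41637297  0.19      ]]
-0.42 [ 65. 217.] [180. 280.]
  plate [ 83. 424.] [253. 532.]
-0.415 [ 75. 214.] [189. 277.]
  plate [ 92. 421.] [261. 529.]
-0.425 [ 55. 220.] [170. 283.]
  plate [ 74. 427.] [244. 535.]
```

The knob now sits at y ≈ -0.280, a travel of about 0.175. The lens measurement comes out about 3 mm further in, so I'll push once more, firmly, to be sure the stage is on its stop.

```bash
python3 -m inch '.05 -.1 -.2 -.03 -.05 0 0;.1 -.3 -.5 -.01 -.03 0 0;.05 -.4 -.8 0 0 0 0;0 -.3 -.8 0 0 0 0;0 -.1 -.8 0 0 0 0;0 0 -.6 0 0 0 0;0 0 -.25 0 0 0 0;0 0 0 0 0 0 0'; python3 -c "
from h import *
st();jaw(get_obs())"
```

```text
time: 25.28
ee_pos: [0.5161, -0.2086, 0.0452]
tool_rot: [-1.195, -1.203, 1.218]
contact_force: [-0.4, -0.4, 0.1]
width: -0.0001
{'time': 25.2833, 'joints': [0.2136, 0.6582, 0.1162, 1.8911, -0.1184, 0.6131, 1.9791], 'ee_pos': [0.5161, -0.2086, 0.0452], 'tool_rot': [-1.1952, -1.2027, 1.2184], 'contact_force': [-0.3677, -0.3696, 0.1402], 'wrist_torque': [0.0157, 0.0491, -0.0189], 'width': -0.0001}
jaw 90.27 down axis [-0.0145  0.0015 -0.9999]
```

```bash
python3 -m inch '.12 -.2 .12 0 -.1 0 0;.08 -.3 .06 0 -.05 0 0;0 -.3 0 0 0 0 0;0 -.25 0 0 0 0 0;0 -.15 0 0 0 0 0;0 -.1 0 0 0 0 0;0 -.1 0 0 0 0 0;0 -.1 0 0 0 0 0'; python3 -c "
from h import *
st();jaw(get_obs())"
```

```text
time: 25.95
ee_pos: [0.523, -0.2519, 0.0531]
tool_rot: [-1.211, -1.214, 1.211]
contact_force: [0.6, 0.3, 0.2]
width: -0.0002
{'time': 25.95, 'joints': [0.2877, 0.666, 0.1127, 1.8426, -0.1184, 0.6352, 2.0461], 'ee_pos': [0.523, -0.2519, 0.0531], 'tool_rot': [-1.2114, -1.2145, 1.2106], 'contact_force': [0.5751, 0.3369, 0.1598], 'wrist_torque': [0.0254, -0.0204, -0.0614], 'width': -0.0002}
jaw 90.21 down axis [ 0.0042 -0.001  -1.    ]
```

```bash
python3 -m inch '0 -.1 0 0 0 0 0;0 -.15 0 0 0 0 0;0 -.2 0 0 0 0 0;0 -.25 0 0 0 0 0'; python3 -c "
from h import *
st();jaw(get_obs())"
```

```text
time: 26.28
ee_pos: [0.5231, -0.2547, 0.053]
tool_rot: [-1.188, -1.225, 1.205]
contact_force: [-3.3, 16.1, 12.3]
width: 0.0003
{'time': 26.2833, 'joints': [0.3133, 0.6733, 0.0978, 1.825, -0.1271, 0.6591, 2.0741], 'ee_pos': [0.5231, -0.2547, 0.053], 'tool_rot': [-1.1875, -1.2254, 1.2051], 'contact_force': [-3.259, 16.0684, 12.3297], 'wrist_torque': [3.355, 0.694, -0.0374], 'width': 0.0003}
jaw 90.7 down axis [-0.0025  0.0192 -0.9998]
```

At 16 N it does not move, so the stage is on its stop. I'll back off, lift and go to the mould.

```bash
python3 -m inch '0 .1 0 -.1 0 0 0;0 .2 0 -.05 0 0 0;0 .3 0 0 0 0 0;0 .5 .1 0 0 0 0;0 .6 .5 0 0 0 0;-.1 .8 .8 0 0 .2 .5;-.15 .9 .7 0 0 .25 1;-.15 .95 .4 0 0 .25 1;-.15 .95 .2 0 0 .25 1;-.15 .95 0 0 0 .25 1;-.15 .95 0 0 0 .25 1;-.15 .95 0 0 0 .25 1;-.15 .95 0 0 0 .25 1;-.1 .9 0 0 0 .25 1;-.1 .7 0 0 0 .2 1;0 .4 0 0 0 .1 1;0 .2 0 0 0 0 1;0 0 0 0 0 0 1'; python3 -c "
from h import *
st();jaw(get_obs()); snap('wrist','w12'); snap('top','t12');crop('t12',260,170,380,260,6,'t12c')"
```

```text
time: 27.78
ee_pos: [0.4839, 0.0506, 0.1257]
tool_rot: [-1.081, -1.392, 1.384]
contact_force: [-0.5, -0.4, 0.5]
width: 0.0854
{'time': 27.7833, 'joints': [-0.2284, 0.4184, 0.0422, 2.05, -0.0342, 0.6714, 1.6536], 'ee_pos': [0.4839, 0.0506, 0.1257], 'tool_rot': [-1.0812, -1.3917, 1.3836], 'contact_force': [-0.5218, -0.3709, 0.4896], 'wrist_torque': [-0.075, 0.0428, 0.0523], 'width': 0.0854}
jaw 104.09 down axis [ 0.0017  0.0045 -1.    ]
```

View pics/w12.png

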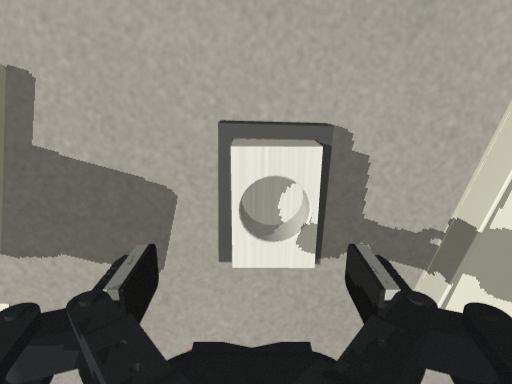

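View pics/t12c.png

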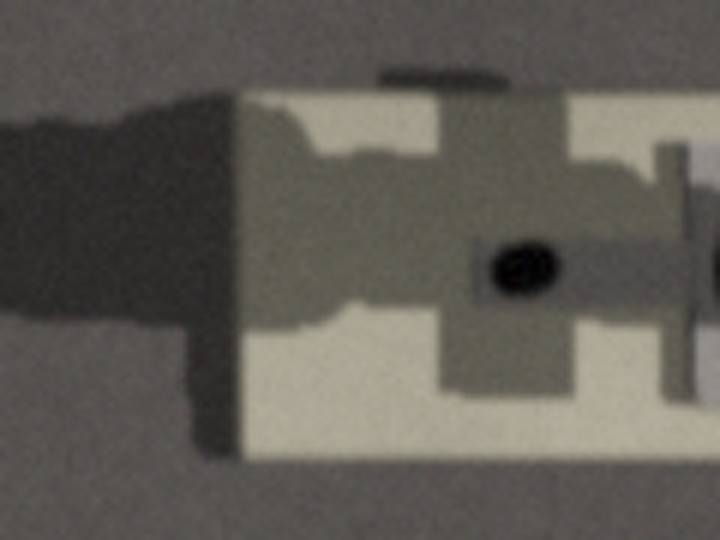

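Run:
```python
from h import *
rep('mould',q([(231.5,146.5),(322.5,146.5),(315.5,268),(232.5,268)],1,0,0,.054,'w12'))
```

```text
mould c [0.4865 0.0694 0.054 ]
    [0.449  0.0284 0.054 ] len 0.0614 ang 104.1
    [0.4341 0.088  0.054 ] len 0.0928 ang 14.5
    [0.5239 0.1113 0.054 ] len 0.063 ang -76.1
    [0.539  0.0501 0.054 ] len 0.0927 ang -166.5
```

```bash
python3 -m inch '.05 .25 0 -.02 .01 -.1 1;.05 .25 -.2 -.02 0 -.05 1;0 .12 -.4 0 0 0 1;0 0 -.4 0 0 0 1;0 0 -.3 0 0 0 1;0 0 -.1 0 0 0 1;0 0 0 0 0 0 1'; python3 -c "
from h import *
st();jaw(get_obs())"
```

```text
time: 28.47
ee_pos: [0.4871, 0.0609, 0.0858]
tool_rot: [-1.098, -1.368, 1.372]
contact_force: [-0.6, 0.2, 0.1]
width: 0.0856
{'time': 28.4667, 'joints': [-0.2544, 0.4974, 0.0455, 2.0558, -0.0347, 0.59, 1.6058], 'ee_pos': [0.4871, 0.0609, 0.0858], 'tool_rot': [-1.098, -1.3682, 1.3721], 'contact_force': [-0.5916, 0.23, 0.0924], 'wrist_torque': [-0.0009, 0.0491, 0.0471], 'width': 0.0856}
jaw 102.64 down axis [-4.0e-04 -2.5e-03 -1.0e+00]
```

```bash
python3 -m inch '0 .15 0 .03 0 .06 1;0 .12 0 0 0 0 1;0 .04 -.1 0 0 0 1;0 0 -.3 0 0 0 1;0 0 -.3 0 0 0 1;0 0 -.2 0 0 0 1;0 0 -.05 0 0 0 1;0 0 0 0 0 0 1'; python3 -c "
from h import *
st();jaw(get_obs())"
```

```text
time: 29.13
ee_pos: [0.4872, 0.069, 0.0596]
tool_rot: [-1.094, -1.374, 1.373]
contact_force: [1.0, 0.3, 0.4]
width: 0.0854
{'time': 29.1333, 'joints': [-0.262, 0.5485, 0.0374, 2.0609, -0.039, 0.5329, 1.6001], 'ee_pos': [0.4872, 0.069, 0.0596], 'tool_rot': [-1.0935, -1.3736, 1.3733], 'contact_force': [0.9914, 0.3228, 0.3729], 'wrist_torque': [0.0038, 0.0247, -0.0367], 'width': 0.0854}
jaw 102.93 down axis [-2.e-04  3.e-04 -1.e+00]
```

```bash
python3 -m inch '0 0 -.2 0 0 0 1;0 0 -.35 0 0 0 1;0 0 -.35 0 0 0 1;0 0 -.3 0 0 0 1;0 0 -.15 0 0 0 1;0 0 -.05 0 0 0 1;0 0 0 0 0 0 1'; python3 -c "
from h import *
st();jaw(get_obs());snap('wrist','w13')"
```

```text
time: 29.72
ee_pos: [0.4867, 0.0687, 0.0201]
tool_rot: [-1.093, -1.372, 1.374]
contact_force: [-0.3, -0.5, 0.9]
width: 0.0852
{'time': 29.7167, 'joints': [-0.2564, 0.6266, 0.031, 2.0662, -0.0423, 0.4505, 1.6031], 'ee_pos': [0.4867, 0.0687, 0.0201], 'tool_rot': [-1.0931, -1.3724, 1.3738], 'contact_force': [-0.3189, -0.4646, 0.9307], 'wrist_torque': [0.032, 0.0657, 0.0072], 'width': 0.0852}
jaw 102.91 down axis [-0.0012 -0.     -1.    ]
```

View pics/w13.png

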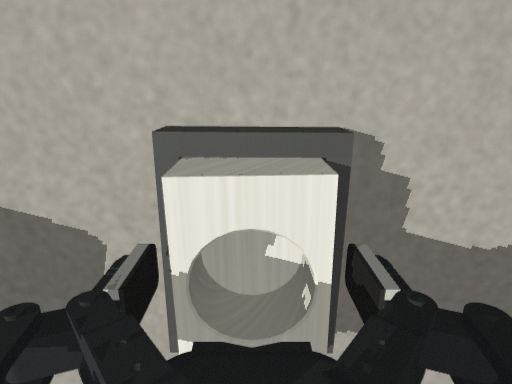

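The mould is centred between the pads, so I'll close on it.

```bash
python3 -m inch '0 0 .08 0 0 0 .9;0 0 0 0 0 0 .8;0 0 0 0 0 0 .6;0 0 0 0 0 0 .4;0 0 0 0 0 0 .2;0 0 0 0 0 0 .2;0 0 0 0 0 0 .2' 70; python3 -c "
from h import *
st();jaw(get_obs())"
```

```text
time: 30.35
ee_pos: [0.4871, 0.0687, 0.0237]
tool_rot: [-1.094, -1.374, 1.373]
contact_force: [1.4, 0.8, -5.0]
width: 0.0612
{'time': 30.35, 'joints': [-0.2568, 0.6193, 0.0315, 2.0663, -0.042, 0.4564, 1.603], 'ee_pos': [0.4871, 0.0687, 0.0237], 'tool_rot': [-1.0938, -1.3737, 1.3732], 'contact_force': [1.3943, 0.7787, -5.0391], 'wrist_torque': [0.086, -0.2137, -0.0166], 'width': 0.0612}
jaw 102.93 down axis [ 1.e-04  2.e-04 -1.e+00]
```

```bash
python3 -m inch '0 0 .1 0 0 0 0;0 0 .2 0 0 0 0;0 0 .4 0 0 0 0;0 0 .6 0 0 0 0;0 0 .7 0 0 0 0;0 .1 .6 0 0 0 0;0 .3 .3 0 0 -.1 0;-.03 .6 .1 0 0 -.3 0;-.05 .9 0 0 0 -.35 0;-.05 .95 0 0 0 -.35 0;-.05 .95 0 0 0 -.35 0;-.05 .95 0 0 0 -.35 0;-.05 .95 0 0 0 -.35 0;-.05 .95 0 0 0 -.35 0;-.05 .9 0 0 0 -.3 0;-.03 .7 0 0 0 -.2 0;0 .4 0 0 0 -.1 0;0 .2 0 0 0 0 0;0 0 0 0 0 0 0'; python3 -c "
from h import *
st();jaw(get_obs());snap('wrist','w14');snap('scene','s14')"
```

```text
time: 31.93
ee_pos: [0.4612, 0.302, 0.1068]
tool_rot: [-1.226, -1.149, 1.173]
contact_force: [-0.3, -0.1, -6.5]
width: 0.0615
{'time': 31.9333, 'joints': [-0.7327, 0.5487, 0.1013, 1.8847, -0.0944, 0.7277, 0.9335], 'ee_pos': [0.4612, 0.302, 0.1068], 'tool_rot': [-1.2262, -1.1492, 1.1726], 'contact_force': [-0.2864, -0.1294, -6.5057], 'wrist_torque': [0.0238, -0.0786, -0.0209], 'width': 0.0615}
jaw 86.42 down axis [-0.018  -0.0011 -0.9998]
```

View pics/s14.png

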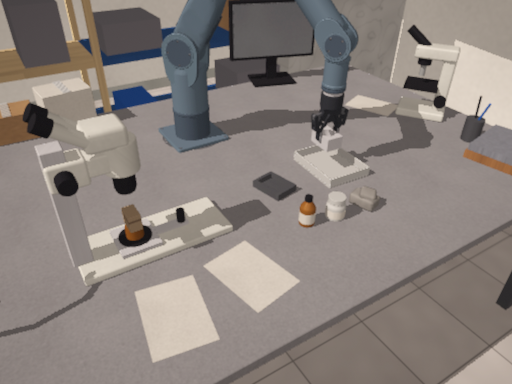

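View pics/w14.png

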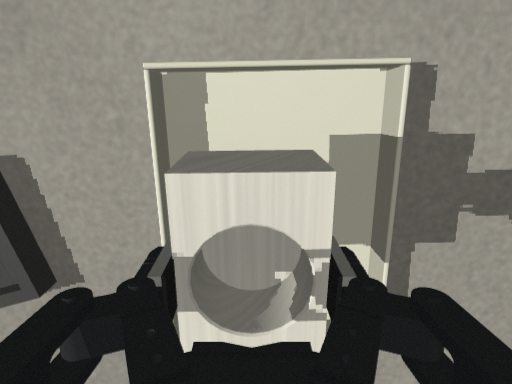

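Run:
```python
from h import *
print(q([(145,66),(410,61)],1,0,0,.035,'w14').round(4), 'top est near corners [.3658 .2362] [.3705 .4032]')
```

```text
[[0.3654 0.24   0.035 ]
 [0.3729 0.4072 0.035 ]] top est near corners [.3658 .2362] [.3705 .4032]
```

The mould is over the tray and the cradle is empty. I'll fine-centre and lower it.

```bash
python3 -m inch '.2 .15 0 0 -.1 0 0;.25 .22 -.1 0 -.06 0 0;.1 .1 -.3 0 0 0 0;0 0 -.5 0 0 0 0;0 0 -.5 0 0 0 0;0 0 -.5 0 0 0 0;0 0 -.3 0 0 0 0;0 0 -.15 0 0 0 0;0 0 0 0 0 0 0'; python3 -c "
from h import *
st();jaw(get_obs())"
```

```text
time: 32.78
ee_pos: [0.4811, 0.3065, 0.043]
tool_rot: [-1.247, -1.151, 1.159]
contact_force: [-1.0, -1.3, -6.4]
width: 0.0616
{'time': 32.7833, 'joints': [-0.7221, 0.6731, 0.0983, 1.8634, -0.0996, 0.6136, 0.9332], 'ee_pos': [0.4811, 0.3065, 0.043], 'tool_rot': [-1.247, -1.1514, 1.1585], 'contact_force': [-0.9653, -1.2748, -6.39], 'wrist_torque': [-0.0163, 0.0075, -0.008], 'width': 0.0616}
jaw 85.75 down axis [-7.0e-04 -5.4e-03 -1.0e+00]
```

```bash
python3 -m inch '-.05 .15 0 .05 0 0 0;-.04 .12 0 0 0 0 0;0 .05 -.15 0 0 0 0;0 0 -.25 0 0 0 0;0 0 -.2 0 0 0 0;0 0 -.1 0 0 0 0;0 0 0 0 0 0 0'; python3 -c "
from h import *
st();jaw(get_obs())"
```

```text
time: 33.37
ee_pos: [0.4802, 0.3166, 0.0257]
tool_rot: [-1.244, -1.157, 1.152]
contact_force: [0.6, 0.5, -6.9]
width: 0.0613
{'time': 33.3667, 'joints': [-0.7287, 0.7056, 0.0904, 1.8579, -0.1072, 0.5798, 0.9264], 'ee_pos': [0.4802, 0.3166, 0.0257], 'tool_rot': [-1.2436, -1.157, 1.1519], 'contact_force': [0.5753, 0.5159, -6.9246], 'wrist_torque': [0.0303, 0.0084, 0.0466], 'width': 0.0613}
jaw 85.75 down axis [ 0.0023  0.0019 -1.    ]
```

```bash
python3 -m inch '0 0 -.06 -.01 .02 0 0;0 0 -.06 0 0 0 0;0 0 -.06 0 0 0 0;0 0 -.04 0 0 0 0'; python3 -c "
from h import *
st();jaw(get_obs())"
```

```text
time: 33.7
ee_pos: [0.4804, 0.3165, 0.0198]
tool_rot: [-1.243, -1.155, 1.153]
contact_force: [-0.4, 0.7, -3.8]
width: 0.0614
{'time': 33.7, 'joints': [-0.7269, 0.7167, 0.0888, 1.856, -0.1083, 0.5725, 0.9276], 'ee_pos': [0.4804, 0.3165, 0.0198], 'tool_rot': [-1.2433, -1.1551, 1.1534], 'contact_force': [-0.4138, 0.6505, -3.8168], 'wrist_torque': [-0.0187, -0.0863, -0.0052], 'width': 0.0614}
jaw 85.74 down axis [ 6.e-04  8.e-04 -1.e+00]
```

```bash
python3 -m inch '0 0 -.04 0 0 0 0;0 0 -.02 0 0 0 0'; python3 -c "
from h import *
st();jaw(get_obs())"; python3 -m inch '0 0 0 0 0 0 .75;0 0 0 0 0 0 .78;0 0 0 0 0 0 .9;0 0 0 0 0 0 1;0 0 0 0 0 0 1;0 0 0 0 0 0 1'; python3 -c "
from h import *
st();jaw(get_obs());snap('wrist','w15')"
```

```text
time: 33.87
ee_pos: [0.4804, 0.3165, 0.0197]
tool_rot: [-1.243, -1.154, 1.154]
contact_force: [-1.4, 0.0, -2.7]
width: 0.0612
{'time': 33.8667, 'joints': [-0.7264, 0.717, 0.0886, 1.8555, -0.1085, 0.5733, 0.9279], 'ee_pos': [0.4804, 0.3165, 0.0197], 'tool_rot': [-1.2429, -1.1544, 1.1536], 'contact_force': [-1.3941, 0.0367, -2.715], 'wrist_torque': [-0.2577, 0.295, 0.0528], 'width': 0.0612}
jaw 85.73 down axis [-0.e+00  7.e-04 -1.e+00]
time: 34.37
ee_pos: [0.4839, 0.3186, 0.0223]
tool_rot: [-1.244, -1.161, 1.147]
contact_force: [0.1, 0.3, -0.0]
width: 0.0852
{'time': 34.3667, 'joints': [-0.7263, 0.7141, 0.0892, 1.8518, -0.1084, 0.5718, 0.9278], 'ee_pos': [0.4839, 0.3186, 0.0223], 'tool_rot': [-1.2443, -1.1611, 1.1467], 'contact_force': [0.0789, 0.3352, -0.0233], 'wrist_torque': [-0.05, 0.0146, -0.0036], 'width': 0.0852}
jaw 85.7 down axis [ 0.0066  0.0053 -1.    ]
```

View pics/w15.png

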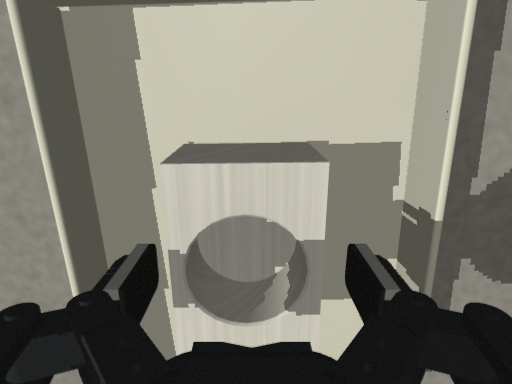

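The mould sits free in the tray. I'll lift straight away and check everything.

```bash
python3 -m inch '0 0 .15 -.04 .04 0 1;0 0 .3 0 0 0 1;0 0 .5 0 0 0 1;0 0 .8 0 0 0 1;0 0 .9 0 0 0 1;0 0 .9 0 0 0 1;0 0 .9 0 0 0 1;0 0 .7 0 0 0 1;0 0 .4 0 0 0 1;-.2 0 .1 0 0 0 1;-.2 0 0 0 0 0 1;0 0 0 0 0 0 1'; python3 -c "
from h import *
st();snap('wrist','w16');snap('scene','s16');snap('top','t16');crop('s16',60,80,380,260,2.5,'s16c');crop('t16',80,110,470,280,2,'t16c');crop('s16',100,140,200,260,5,'s16d')"
```

```text
time: 35.42
ee_pos: [0.4725, 0.3179, 0.1783]
tool_rot: [-1.245, -1.159, 1.147]
contact_force: [-1.2, -0.4, 0.2]
width: 0.0854
{'time': 35.4167, 'joints': [-0.7684, 0.4606, 0.1269, 1.8156, -0.074, 0.8629, 0.888], 'ee_pos': [0.4725, 0.3179, 0.1783], 'tool_rot': [-1.2449, -1.1592, 1.1473], 'contact_force': [-1.2056, -0.4035, 0.2236], 'wrist_torque': [0.087, 0.0061, -0.0342], 'width': 0.0854}
```

View pics/s16c.png

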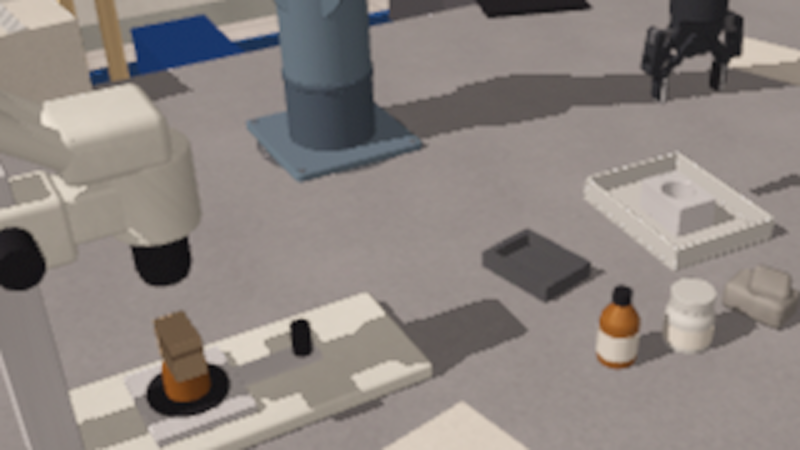

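View pics/w16.png

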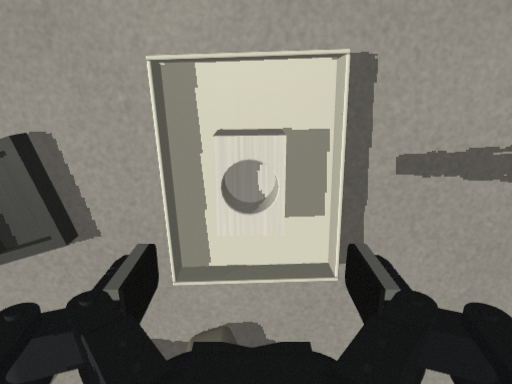

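View pics/t16c.png

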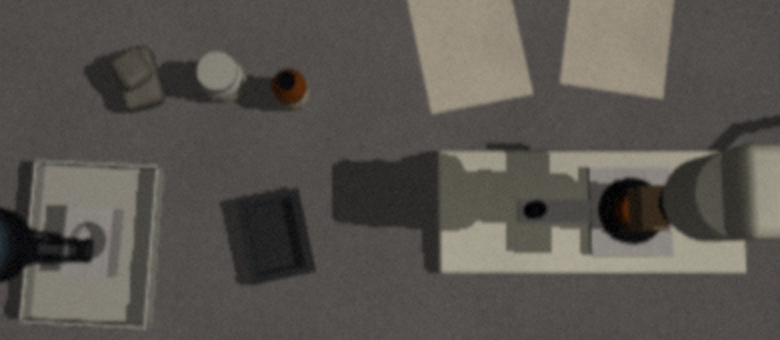

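View pics/s16d.png

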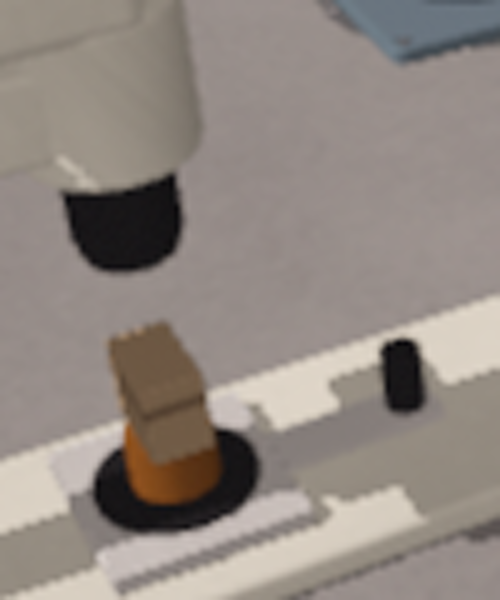

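Run:
```python
from h import *
crop('s16',115,195,160,250,13,'s16e')
a=np.linspace(0,6.28,300)
def ext(c,r,z):
    P=np.array([proj('s16',[c[0]+r*np.cos(t),c[1]+r*np.sin(t),z]) for t in a]); P=(P-[115,195]+.5)*13-.5; return P.min(0).round().tolist(),P.max(0).round().tolist()
for c in ([.5225,-.4155],[.5195,-.4155],[.5225,-.4185]): print(c,'plate',ext(c,.045,.038),'foot',ext(c,.024,.038))
```

```text
[0.5225, -0.4155] plate ([44.0, 382.0], [484.0, 663.0]) foot ([148.0, 444.0], [382.0, 594.0])
[0.5195, -0.4155] plate ([40.0, 375.0], [479.0, 654.0]) foot ([143.0, 437.0], [377.0, 586.0])
[0.5225, -0.4185] plate ([30.0, 387.0], [470.0, 668.0]) foot ([134.0, 449.0], [369.0, 599.0])
```

View pics/s16e.png

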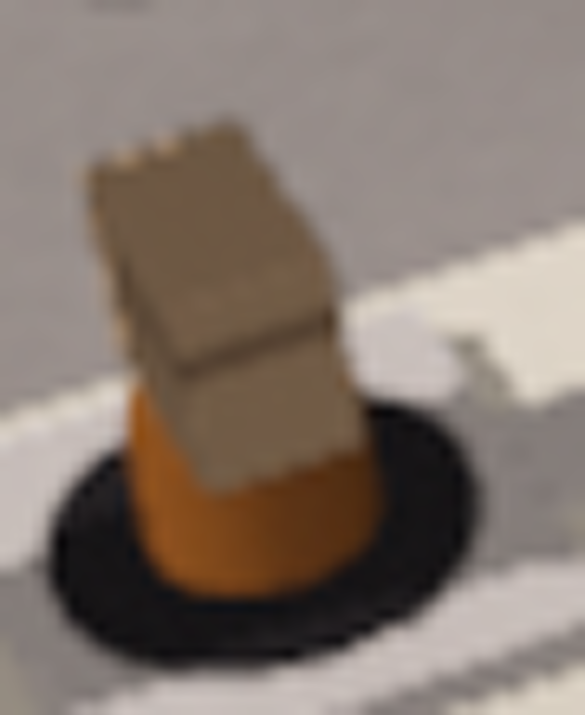

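The foot and plate outlines agree with concentric predictions to within about 1 mm. The robot is clear of everything, so I'm handing in.

```bash
python3 -m inch '0 0 0 0 0 0 1;0 0 0 0 0 0 1'; python3 -c "
from workcell import sign_off
print(sign_off())"
```

```text
time: 35.73
ee_pos: [0.4726, 0.3168, 0.1759]
tool_rot: [-1.246, -1.156, 1.15]
contact_force: [-0.3, 0.2, 0.1]
width: 0.085
the job is handed in; nothing more can be done
None
```

I finished the whole job and handed it in at 35.7 s:

- **Freeing the mount:** I twisted it free in six swings (about ±13–15° each, 16.6 mm of rise). The mould stayed in its cradle throughout. Three swings reached about 15°, just over the 0.25 rad guide.
- **Placing it:** I stood the mount on the plate and pushed the stage in by its knob. At touchdown I pressed it onto the plate with about 20 N for a moment, then re-centred and released it.
- **Mould:** I then set the empty mould in the wash tray.

**Last checks:**
- **Mount:** it stands upright, centred on the plate to about 1 mm.
- **Stage:** the knob did not move under a second push of 16 N, so the stage is on its stop.
- **Mould:** it lies bore up, near the middle of the tray.
- **Other objects:** the bottle, jar and stone look undisturbed, and the open gripper hangs clear above the tray.

**One disagreement:** by camera, the lens axis reads about 3 mm further in than the plate's centre. The camera estimate of the stage's travel was 0.175 m rather than 0.18 m. I put both down to image accuracy and the stage not starting exactly at zero, because of the result on the stop.

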